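# Fit the interlocking tube blocks in the shaker tray

## Robot

A 7-joint arm with a two-finger parallel gripper is mounted at the origin on a cart in front of the work surface, level with it; the furniture and walls round the work are solid. World frame = base frame: x ahead of the robot, y to its left, z up, the work surface at z = 0. Lengths are in m, angles in degrees, forces in N, time in s.
With the tool pointing down it reaches from about 0.35 to 0.9 m from the base axis. Payload 7.2 kg.
Tool frame: the origin (TCP) lies midway between the tips of the shut fingers; the grasp point (between the pads) lies 19 mm behind it; y points along the fingers, x is the direction in which the jaws open and shut, and the axes are right-handed (so a half turn about y gives the same grasp; the last joint's range is limited). The gripper opens to 88 mm and grips with 3 to 60 N. Pads are 20 mm wide; open, the fingers measure 115 mm over their backs; the gripper's body (75 mm by 178 mm) begins 61 mm behind the grasp point.
Start: joints at [61.467, 23.554, -0.728, 91.456, 0.321, 64.991, -4.71], TCP at [0.26, -0.568, 0.223] pointing down, gripper open.
Joint ranges: [-169.25, 169.25], [-16.82, 113.86], [-84.01, 82.57], [7.8, 145.47], [-59.2, 239.2], [7.22, 106.19], [-163.78, 163.78]. Speed limits (degrees/s): [136.94, 136.94, 172.46, 172.46, 180, 180, 180].

## Interface

Orientations are given as [roll, pitch, yaw] about the fixed x, y, z axes, in that order (R = Rz(yaw) Ry(pitch) Rx(roll)).
In Python, from plant import sense, viewer, robot gives the robot as it stands. The module is installed in compiled form; this text tells all that it offers.
- The arm moves only by the tool drive_tool, never from a script. Its argument "increments" is one flat list of numbers, 7 for each row, row after row: the turn, a rotation vector about the tool's x, y, z in rad, then the shift along the tool's x, y, z in m, then the gripper command: -1 is fully open, 1 is shut, values between are in proportion. In form: [rx, ry, rz, x, y, z, fingers, rx, ry, rz, x, y, z, fingers, ...]. A call has exactly 10 rows; each row is the pose to reach, as a shift and turn from the pose commanded when the call began, along the tool's axes at that moment; what a row does not reach only later rows make up. A row lasts 1/8 s, in which the tool goes at most 62.5 mm and 10.7 degrees, less where a joint would pass 70% of its speed; a pose out of reach is approached as far as the arm can. A call with a gripper value outside its range is refused whole. The fingers move at their own pace and stop on an object; "force" is the grip in N (left out, the last holds). Time passes only in rows, so rows that repeat a pose let the fingers close, or fill a call up. It gives the time, the measured TCP pose, the force and the opening at its end, in the units of the state.
- sense(): the state, without advancing time (a new reading comes with each control period).
- viewer.camera(name): name is "side" or "top" or "wrist"; returns the picture (384x512x3 uint8, red, green, blue); there is no depth.
- viewer.camera_model(name): a dict with "camera_matrix" (3x3 intrinsics, pixels), "R" (3x3) and "t" (3): a world point X has camera coordinates R X + t. Camera axes: x right, y down, z forward; pixel columns grow to the right and rows downward; lengths in m; the calibration is good to about 2 mm. A picture is of the moment at which its call begins: read the wrist's pose just before it. camera_model takes no time and is no camera call; for the wrist camera it gives the pose at the moment of the call.
- robot.close_job(): hands the job in, once; it reports no verdict.
The state is a dict: "time": time; "q": joint angles; "qd": joint speeds; "tau": joint torques, N m; "tool_pos": TCP position; "tool_rot": TCP orientation; "contact_force": force on the tool from outside, world axes, zero at the start; "torque": the same for the moment, N m; "gripper_width": opening from 0.0 (shut) to 1.0 (fully open).
Only numpy, scipy, OpenCV 4.12 (cv2) and the standard library are available. Lean on these libraries where they do the work, as an engineer would, in place of code of your own. Each camera call takes 0.05 s, during which the arm holds its last target.

## Task

The bench shaker was left switched to run. First set its direction lever to the centre off position, before any block touches the shaker; then fit the three loose aluminium tube blocks into its tray, each turned so that it interlocks with its neighbours and the two bolted-down stops and drops fully home, flat on the tray floor with all tops level. Leave the lever at off and do not push the other things on the bench about.

Things in the scene. Friction and masses are not known exactly. Their poses are not given: they have to be found in the camera images.
- shaker: Bench-top shaker, fixed: white housing 184 mm deep (x) by 172 mm wide (y), top 62 mm above the bench. Origin under its centre at bench height; +x points away from its control panel's edge, +y to its left. On the panel (the near 60 mm of the top) stand the direction lever and, 80 mm right of it, a fixed speed dial 14 mm high, not used. Behind it is the open tray. Nothing moves by itself.
- tray (a point): Centre of the tray floor, 76 mm above the bench; axes are the shaker's. Inside 97 mm (x) by 145 mm (y), rim 14 mm high, 5 mm thick. 4 rows of 6 cells of 24 mm; full, from above, +x up and +y left, rows are aaabbb / aabbcb / Faaccc / FFcccF (a, b, c: blocks; F: bolted-down stops, 30 mm tall, bolt heads 4 mm more). Gaps: 2 mm between blocks, 1.5 mm to the rim.
- selector (a joint): Direction lever, rad: 0 upright, the centre off detent; +0.45 leans to the shaker's right (-y; it starts there, running), -0.45 to its left (running the other way). A sprung detent: within about 0.2 of upright it snaps to off, past about 0.26 to the side. Moving it takes 3 to 4 N at its grip point.
- selector_grip (a point): Grip point on the lever, 36 mm along it from its pivot, which lies 4 mm below the panel face; a round steel bat, 8 mm thick at the root, 12 mm at the head, which ends 16 mm beyond this point. Moves with the lever.
- off_point (a point): Where the lever's grip point is when the lever is upright at off: a point of the shaker, 32 mm above the panel, with the shaker's axes. The lever swings along its y axis, 16 mm either way at this height.
- block_a: Loose aluminium block of 24 mm square cells cut back 1 mm at its edges, 30 mm tall, a bored well in each cell, foot chamfered 2.5 mm; 0.2 to 0.4 kg. Plan from above, its +x up the page, +y left (T: cell of the black grip tab, #: others, -: nothing): far row ###, middle row #T-, near row -##. Origin on the underside below the tab. Starts turned up to 1.6 rad from the world axes, either way.
- block_b: Loose aluminium block of 24 mm square cells cut back 1 mm at its edges, 30 mm tall, a bored well in each cell, foot chamfered 2.5 mm; 0.2 to 0.4 kg. Plan from above, its +x up the page, +y left (T: cell of the black grip tab, #: others, -: nothing): far row -#T#, near row ##-#. Origin on the underside below the tab. Starts turned up to 1.6 rad from the world axes, either way.
- block_c: Loose aluminium block of 24 mm square cells cut back 1 mm at its edges, 30 mm tall, a bored well in each cell, foot chamfered 2.5 mm; 0.2 to 0.4 kg. Plan from above, its +x up the page, +y left (T: cell of the black grip tab, #: others, -: nothing): far row --#-, middle row -T##, near row ###-. Origin on the underside below the tab. Starts turned up to 1.6 rad from the world axes, either way.
- block_a_grip (a point): Middle of block a's upright black grip tab, 53 mm above the block's underside, 23 mm above its top face; axes are the block's. The tab is 22 mm long (x), 10 mm thick (y) and rises 36 mm from the block's top.
- block_b_grip (a point): Middle of block b's upright black grip tab, 53 mm above the block's underside, 23 mm above its top face; axes are the block's. The tab is 22 mm long (x), 10 mm thick (y) and rises 36 mm from the block's top.
- block_c_grip (a point): Middle of block c's upright black grip tab, 53 mm above the block's underside, 23 mm above its top face; axes are the block's. The tab is 22 mm long (x), 10 mm thick (y) and rises 36 mm from the block's top.
- seat_a (a point): Where the grip point of block a is when the block lies home: a point of the shaker, 53 mm above the tray floor. Its axes are the shaker's and the home block's, same direction. The block goes straight down, before or after the others.
- seat_b (a point): Where the grip point of block b is when the block lies home: a point of the shaker, 53 mm above the tray floor. Its axes are the shaker's and the home block's, same direction. The block goes straight down, before or after the others.
- seat_c (a point): Where the grip point of block c is when the block lies home: a point of the shaker, 53 mm above the tray floor. Its axes are the shaker's and the home block's, same direction. The block goes straight down, before or after the others.
- timer: Bystander: white countdown timer, 64 x 66 x 19 mm, lying flat; origin under its centre.
- marker_black: Bystander: black-capped marker pen, 129 mm long, 15 mm thick, lying; origin under its middle.
- weigh_boat: Bystander: white square weigh boat, 82 x 82 x 19 mm; origin under its centre.
- tape_roll: Bystander: roll of beige tape, 82 mm across, 19 mm high, lying flat; origin under its centre.
- tweezers: Bystander: steel tweezers, 115 mm long, lying; origin under their middle.

How it is judged:
By the outcome, as a careful person would: the job done as asked, in the order asked, and still so for the second after the job is handed in, with the robot touching nothing.
It also fails if it takes over 72 s, if anything falls off the work surface, if the arm or the gripper's body presses on something with over 40 N, if the wrist force passes 120 N, or if a joint passes its speed limit or range.

## Working session

There is one attempt and no reset: what is moved stays moved. The work goes in short steps, Python scripts to look and compute and a tool call to move; the robot and the scene stay as the last step left them, time stands still between calls to the robot, and variables do not carry over. Pictures are saved under pics/ and viewed, and the job is handed in when it is done.

Besides the shell and the picture viewer there is one more tool, called after "Call:" as name(argument=value, ...) on one line, values as JSON. drive_tool: Moves the arm, as the interface text tells. Its arguments: {"type":"object","properties":{"increments":{"type":"array","items":{"type":"number"}},"force":{"type":"number"}},"required":["increments"]}

```bash
mkdir -p pics; python3 - <<'E'
from plant import sense, viewer, robot
import cv2,numpy as np
s=sense();print(s)
for n in ("side","top","wrist"):
    m=viewer.camera_model(n);print(n,m)
    im=viewer.camera(n);cv2.imwrite(f"pics/{n}0.png",cv2.resize(im[:,:,::-1],(800,600),interpolation=cv2.INTER_CUBIC));np.save(f"pics/{n}0.npy",im)
E
```

```text
{'time': 0.0, 'q': array([61.46701479, 23.59996592, -0.72858387, 91.503837  ,  0.32105116,
       64.99102765, -4.71122398]), 'qd': array([-0.0833454 ,  0.07314379,  0.01540513,  0.09647262,  0.07348655,
       -0.00437952,  0.04270026]), 'tau': array([-6.54554115e-04, -5.87955844e+01,  6.41471688e-01, -2.91078508e+01,
       -5.37597039e-02,  1.82508607e-02,  1.67275311e-04]), 'tool_pos': array([ 0.26017644, -0.56770896,  0.22181114]), 'tool_rot': array([-90.00667248,   0.09254794, -65.37439055]), 'contact_force': array([ 0.42614501,  0.7672716 , -0.32118183]), 'torque': array([-0.02115389,  0.01991074,  0.04679286]), 'gripper_width': 1.000659844393329}
side {'camera_matrix': array([[473.89103548,   0.        , 254.07457156],
       [  0.        , 473.89103548, 187.53962597],
       [  0.        ,   0.        ,   1.        ]]), 'R': array([[-0.88948874, -0.4569542 ,  0.00162324],
       [-0.23696787,  0.45822903, -0.85666352],
       [ 0.39071218, -0.76237721, -0.51587303]]), 't': array([0.48822017, 0.14429594, 1.40557791])}
top {'camera_matrix': array([[404.63647792,   0.        , 257.52774922],
       [  0.        , 404.63647792, 189.78539624],
       [  0.        ,   0.        ,   1.        ]]), 'R': array([[ 0.05319788, -0.99857992,  0.00285257],
       [-0.97593502, -0.05259604, -0.21162348],
       [ 0.21147299,  0.008474  , -0.97734711]]), 't': array([0.09746198, 0.50164327, 1.31223457])}
wrist {'camera_matrix': array([[293.97568294,   0.        , 254.8536152 ],
       [  0.        , 293.97568294, 190.07455268],
       [  0.        ,   0.        ,   1.        ]]), 'R': array([[ 0.41645503, -0.90915535, -0.00132423],
       [-0.88206889, -0.40439963,  0.24169279],
       [-0.22027181, -0.09948611, -0.97035192]]), 't': array([-0.62405698, -0.02974952,  0.38841548])}
```

View pics/top0.png

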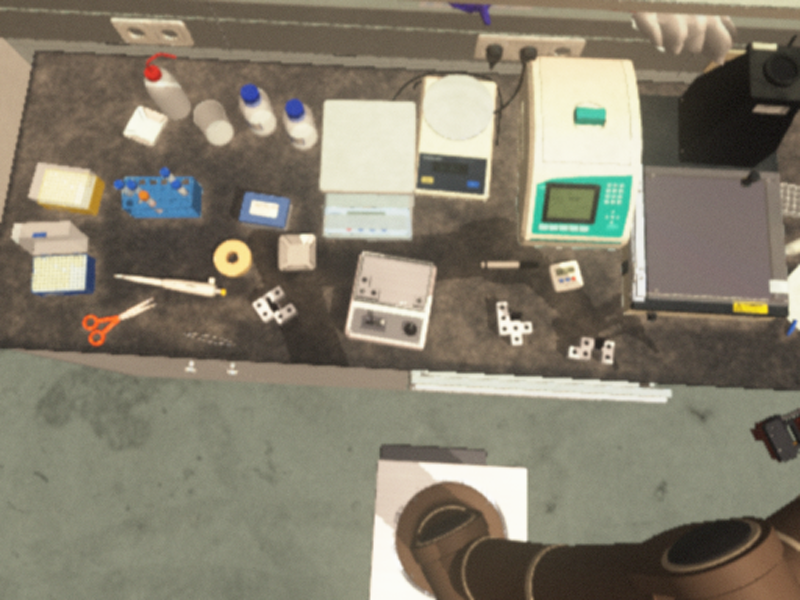

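View pics/side0.png

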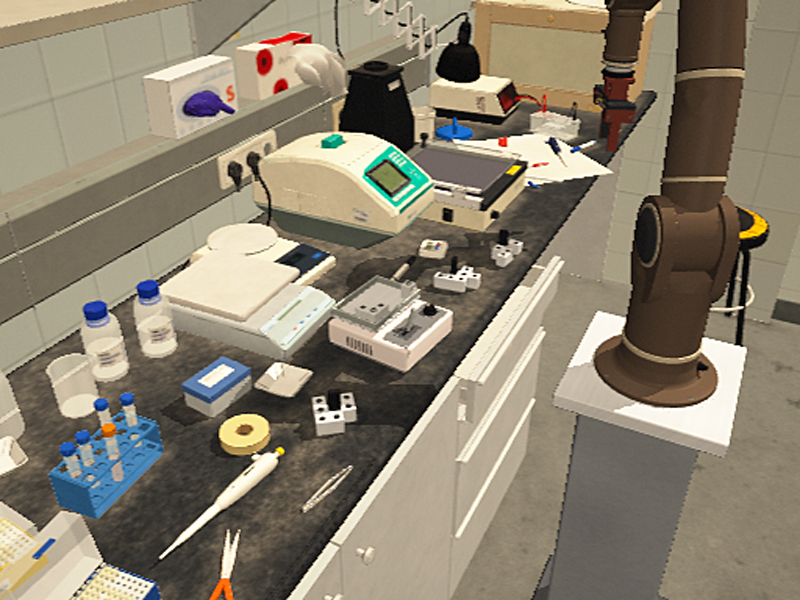

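View pics/wrist0.png

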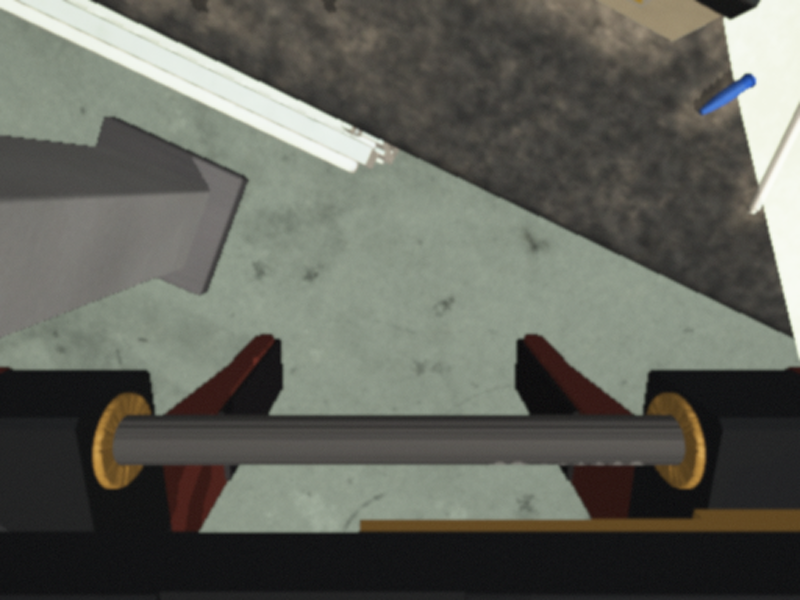

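```bash
python3 - <<'E'
import cv2,numpy as np
im=np.load("pics/top0.npy")[:,:,::-1]
def c(n,x0,x1,y0,y1,f):
    cv2.imwrite(n,cv2.resize(im[y0:y1,x0:x1],None,fx=f,fy=f,interpolation=cv2.INTER_CUBIC))
c("pics/tc1.png",215,285,155,225,8)
c("pics/tc2.png",305,405,160,235,8)
c("pics/tc3.png",130,210,145,225,7)
im=np.load("pics/side0.npy")[:,:,::-1]
c("pics/sc1.png",200,340,145,285,5)
E
```

```text
(no output)
```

View pics/tc1.png

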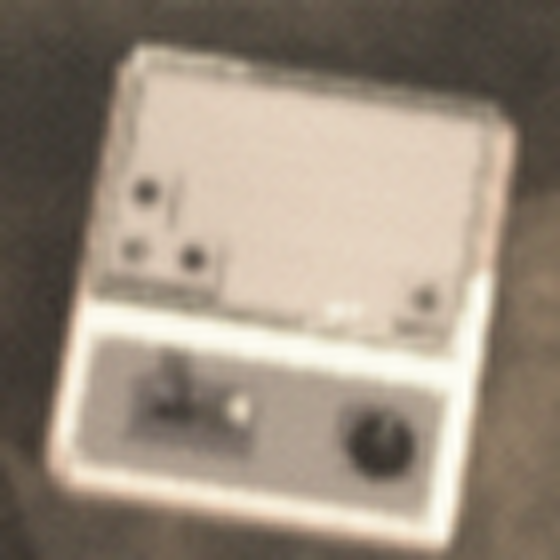

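View pics/tc2.png

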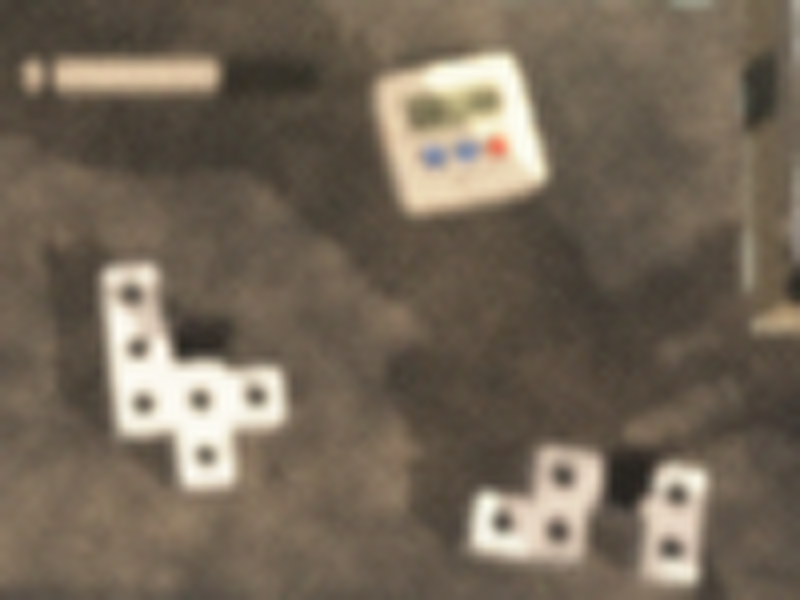

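View pics/tc3.png

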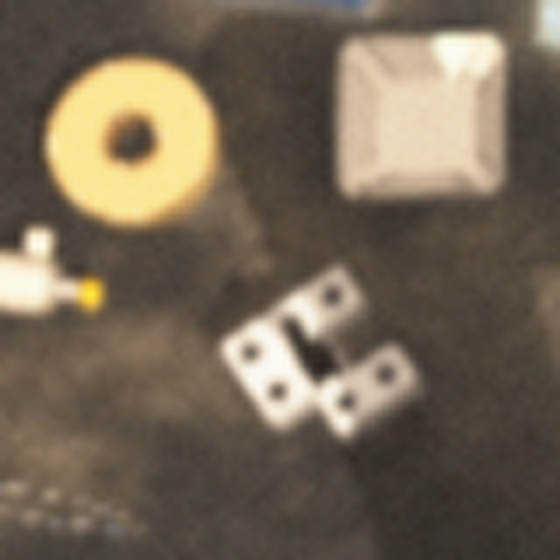

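View pics/sc1.png

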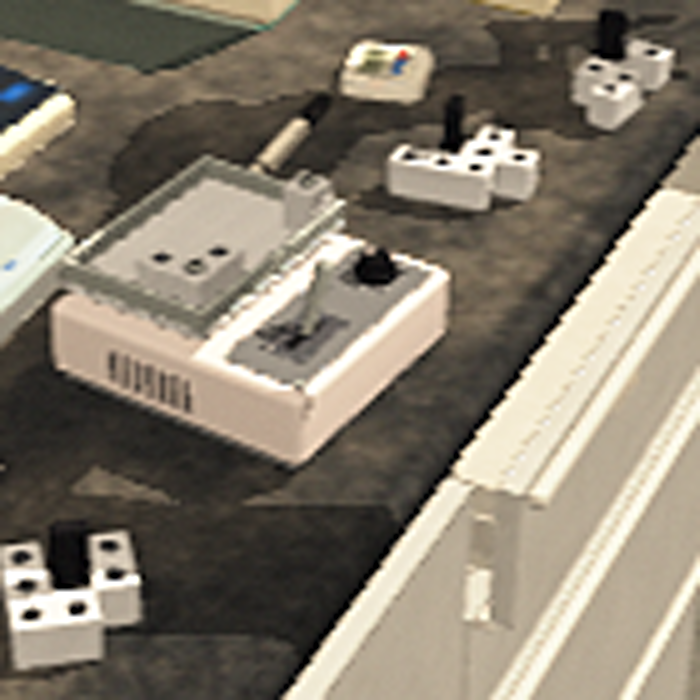

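```bash
cat > h.py <<'E'
import numpy as np,cv2
from scipy.optimize import least_squares, linear_sum_assignment
CELLS={'a':["###","#T-","-##"],'b':["-#T#","##-#"],'c':["--#-","-T##","###-"]}
def cells(n):
    P=CELLS[n];t=[(r,l.index('T')) for r,l in enumerate(P) if 'T' in l][0]
    return np.array([[(t[0]-r)*.024,(t[1]-c)*.024] for r,l in enumerate(P) for c,k in enumerate(l) if k=='#'])
STOPS=np.array([[-.012,.06],[-.036,.06],[-.036,.036],[-.036,-.06]])
SEAT={'a':(.012,.036),'b':(.036,-.036),'c':(-.012,-.012)}
def proj(m,X):
    X=np.atleast_2d(X);c=X@np.array(m['R']).T+np.array(m['t']);p=c@np.array(m['camera_matrix']).T
    return p[:,:2]/p[:,2:]
def unproj(m,uv,z):
    R=np.array(m['R']);C=-R.T@np.array(m['t']);K=np.array(m['camera_matrix'])
    d=(R.T@np.linalg.inv(K)@np.c_[np.atleast_2d(uv),np.ones(len(np.atleast_2d(uv)))].T).T
    return C+d*((z-C[2])/d[:,2])[:,None]
def rot(a): return np.array([[np.cos(a),-np.sin(a)],[np.sin(a),np.cos(a)]])
def fit(W,M,yaws=np.radians(np.arange(-100,101,10))):
    """fit model points M to world xy W (any order) -> x,y,yaw"""
    best=None
    for a in yaws:
        p=np.r_[W.mean(0)-rot(a)@M.mean(0),a]
        for _ in range(8):
            Q=M@rot(p[2]).T+p[:2]
            D=np.linalg.norm(Q[:,None]-W[None],axis=2);i,j=linear_sum_assignment(D)
            r=least_squares(lambda p:((M[i]@rot(p[2]).T+p[:2])-W[j]).ravel(),p);p=r.x
        e=np.sqrt(2*r.cost/len(i))
        if best is None or e<best[1]-1e-9: best=(p,e,D[i,j])
    return best
E
python3 - <<'E'
from h import *
from plant import viewer,sense
m=viewer.camera_model("top")
def u(l,x0,y0,f): return (np.array(l,float)+.5)/f-.5+[x0,y0]
a=u([(330,295),(250,352),(278,392),(388,372),(347,402)],130,145,7)
c=u([(130,293),(138,347),(143,402),(200,398),(256,396),(205,455)],305,160,8)
b=u([(503,522),(558,530),(562,475),(677,493),(672,548)],305,160,8)
for n,p in zip('acb',(a,c,b)):
    W=unproj(m,p,.03)[:,:2];q,e,d=fit(W,cells(n));print(n,q[:2].round(4),np.degrees(q[2]).round(1),'rms',e.round(4))
s=u([(148,190),(133,250),(193,258),(425,297)],215,155,8)
W=unproj(m,s,.110)[:,:2];q,e,d=fit(W,STOPS);print('tray',q[:2].round(4),np.degrees(q[2]),e,d)
for z,pt in ((.062,[(120,60),(510,115),(50,485),(440,545)]),(.058,[(170,400)]),(.062,[(380,440)])):
    print(unproj(m,u(pt,215,155,8),z).round(4))
s=sense();mw=viewer.camera_model("wrist");R=np.array(mw['R']);C=-R.T@mw['t']
from scipy.spatial.transform import Rotation as Ro
T=Ro.from_euler('xyz',s['tool_rot'],degrees=True).as_matrix()
print('cam in tool',T.T@(C-s['tool_pos']),'\n',T.T@R.T)
E
```

```text
a [0.4627 0.4048] 40.2 rms 0.0005
c [ 0.4696 -0.1206] -82.9 rms 0.0005
b [ 0.419 -0.302] -5.8 rms 0.0005
tray [0.5216 0.1452] -6.797315257329234 0.000870442569998111 [0.00121925 0.00099544 0.00012395 0.00073338]
[[0.5852 0.2243 0.062 ]
 [0.5699 0.0575 0.062 ]
 [0.4015 0.2408 0.062 ]
 [0.3852 0.0786 0.062 ]]
[[0.4405 0.1938 0.058 ]]
[[0.4276 0.1055 0.062 ]]
cam in tool [-0.00020015 -0.16135407  0.06485181] 
 [[ 9.99999934e-01 -3.61800098e-04 -4.35178961e-05]
 [-4.51803202e-05 -2.41594988e-01  9.70377174e-01]
 [-3.61596262e-04 -9.70377108e-01 -2.41594988e-01]]
```

```bash
cat >> h.py <<'E'
from scipy.spatial.transform import Rotation as Ro
def inc(wps):
    from plant import sense
    s=sense();T=Ro.from_euler('xyz',s['tool_rot'],degrees=True);p=s['tool_pos'];print('t',s['time'],'at',p.round(4),s['tool_rot'].round(2),'w',round(s['gripper_width'],3),'F',s['contact_force'].round(1))
    for x,y,z,yaw in wps:
        G=Ro.from_euler('xyz',[-90,0,yaw],degrees=True);r=(T.inv()*G).as_rotvec();d=T.inv().apply(np.array([x,y,z])-p)
        print(r.round(3),d.round(4))
def snap(name,out):
    from plant import viewer
    m=viewer.camera_model(name);im=viewer.camera(name);np.save(f"pics/{out}.npy",im);import pickle;pickle.dump(m,open(f"pics/{out}.pkl","wb"))
    cv2.imwrite(f"pics/{out}.png",cv2.resize(im[:,:,::-1],(800,600),interpolation=cv2.INTER_CUBIC))
E
python3 -c "
from h import *
inc([(.42,-.2,.23,-80),(.46,.17,.22,-97)])"
```

```text
t 0.15 at [ 0.2603 -0.5678  0.222 ] [-9.000e+01  7.000e-02 -6.537e+01] w 0.997 F [-0.1  0.1 -0.8]
[ 0.     0.255 -0.001] [-0.2678 -0.0077  0.2985]
[ 0.     0.552 -0.001] [-0.5874  0.0027  0.4891]
```

Call:
drive_tool(increments=[0,0.03,0,-0.03,0,0.035,-1,0,0.06,0,-0.065,0,0.075,-1,0,0.1,0,-0.105,-0.003,0.118,-1,0,0.14,0,-0.145,-0.006,0.16,-1,0,0.18,0,-0.187,-0.008,0.204,-1,0,0.22,0,-0.229,-0.008,0.248,-1,0,0.26,0,-0.27,-0.008,0.29,-1,0,0.3,0,-0.315,-0.006,0.32,-1,0,0.34,0,-0.36,-0.004,0.35,-1,0,0.36,0,-0.38,-0.004,0.365,-1])

```text
time: 1.4
tool_pos: [0.4338, -0.0676, 0.2266]
tool_rot: [-90.0, 0.0, -85.8]
contact_force: [-0.2, -0.8, 0.2]
gripper_width: 1.0
```

```bash
python3 -c "
from h import *
inc([(.46,.17,.22,-97)])"
```

```text
t 1.4 at [ 0.4338 -0.0676  0.2266] [-9.000e+01  2.000e-02 -8.585e+01] w 1.0 F [-0.2 -0.8  0.2]
[ 0.     0.195 -0.   ] [-0.235   0.0067  0.0433]
```

Call:
drive_tool(increments=[0,0.05,0,-0.05,0.001,0.01,-1,0,0.1,0,-0.11,0.003,0.02,-1,0,0.15,0,-0.165,0.005,0.03,-1,0,0.19,0,-0.21,0.007,0.038,-1,0,0.195,0,-0.23,0.007,0.043,-1,0,0.195,0,-0.235,0.007,0.043,-1,0,0.195,0,-0.235,0.007,0.043,-1,0,0.195,0,-0.235,0.007,0.043,-1,0,0.195,0,-0.235,0.007,0.043,-1,0,0.195,0,-0.235,0.007,0.043,-1])

```text
time: 2.65
tool_pos: [0.4605, 0.1662, 0.2197]
tool_rot: [-90.0, -0.0, -97.2]
contact_force: [1.4, -0.2, -0.3]
gripper_width: 1.0
```

```bash
python3 -c "
from h import *
inc([(.46,.17,.22,-97)]);snap('wrist','w1')"
```

```text
t 2.65 at [0.4605 0.1662 0.2197] [-8.999e+01 -1.000e-02 -9.722e+01] w 1.0 F [ 1.4 -0.2 -0.3]
[-0.    -0.004  0.   ] [-0.0037 -0.0003 -0.0009]
```

View pics/w1.png

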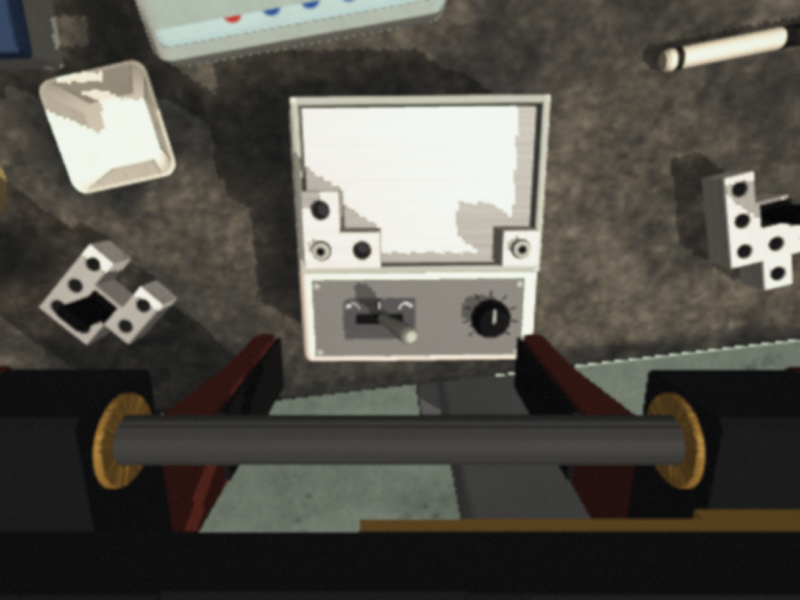

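```bash
python3 -c "
from h import *
im=np.load('pics/w1.npy')[:,:,::-1]
def c(n,x0,x1,y0,y1,f): cv2.imwrite(n,cv2.resize(im[y0:y1,x0:x1],None,fx=f,fy=f,interpolation=cv2.INTER_CUBIC))
c('pics/w1a.png',180,360,55,235,4.4 and 4)
c('pics/w1b.png',190,350,115,235,5)
"
```

```text
(no output)
```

View pics/w1a.png

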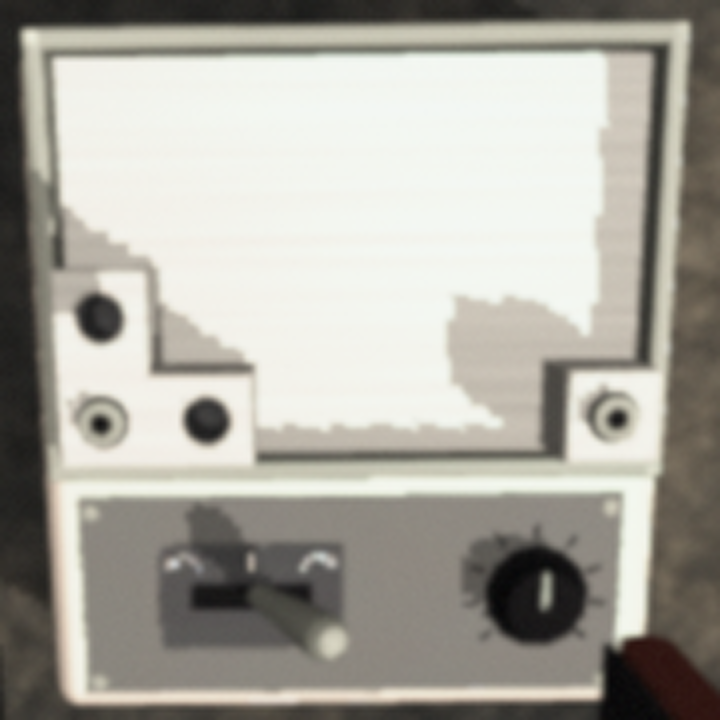

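View pics/w1b.png

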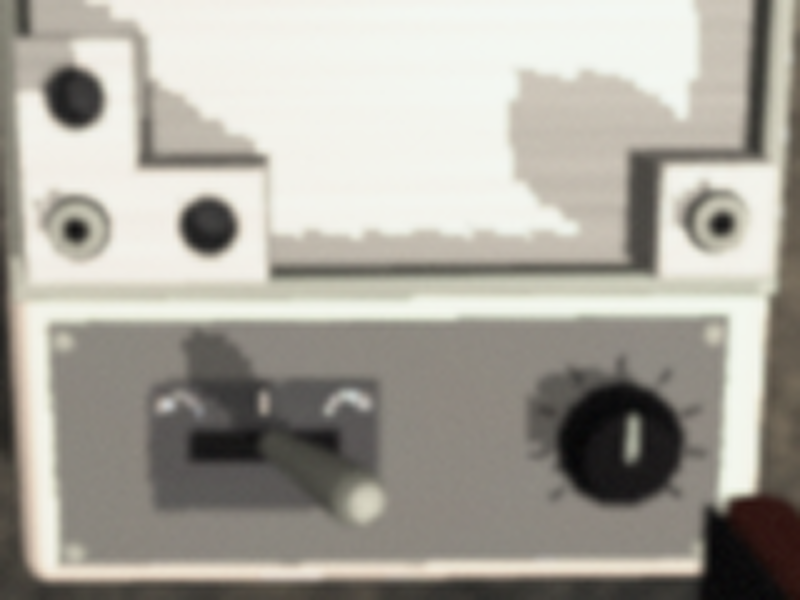

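```bash
python3 -c "
from h import *
import pickle
m=pickle.load(open('pics/w1.pkl','rb'))
def u(l): return (np.array(l,float)+.5)/4-.5+[180,55]
W=np.r_[unproj(m,u([(100,318),(207,420)]),.106),unproj(m,u([(101,422),(612,416)]),.110)][:,:2]
q,e,d=fit(W,STOPS);print('tray',q[:2].round(4),np.degrees(q[2]),e,d)
R=rot(q[2])
r=unproj(m,u([(24,30),(690,24)]),.09)[:,:2];print('rim in tray',((r-q[:2])@R).round(4))
fl=unproj(m,u([(250,597)]),.062)[:,:2];print('lever base tray',((fl-q[:2])@R).round(4),fl)
print('dial',(unproj(m,u([(538,594)]),.076)[:,:2]-q[:2])@R)
print('panel corners',(unproj(m,u([(80,498),(622,492),(84,692)]),.062)[:,:2]-q[:2])@R)
print('head',(unproj(m,u([(327,642)]),.062-.004+.052*.9)[:,:2]-q[:2])@R)
for dx,dz in((.0,.0),):
  for L in (-.068,-.064): print('offpt',(q[:2]+R@[L,.0266]))
"
```

```text
tray [0.5208 0.1453] -6.52079882213799 0.0008510713107474191 [0.00068593 0.00036741 0.00053202 0.00141731]
rim in tray [[ 0.0523  0.076 ]
 [ 0.0516 -0.0772]]
lever base tray [[-0.0928  0.0285]] [[0.43190247 0.18415601]]
dial [[-0.08873779 -0.05003693]]
panel corners [[-0.06358713  0.07496274]
 [-0.06378891 -0.07511492]
 [-0.1207684   0.0771206 ]]
head [[-0.09184644  0.00766272]]
offpt [0.45629958 0.17943018]
offpt [0.4602737  0.17897592]
```

```bash
python3 -c "
from h import *
inc([(.4337,.1846,.14,-96.6),(.4337,.1846,.08,-96.6)])"
```

```text
t 2.7 at [0.4605 0.1664 0.2197] [-8.999e+01 -1.000e-02 -9.721e+01] w 1.001 F [-0.3 -0.1 -0.7]
[-0.    -0.011  0.   ] [-0.0147  0.0797 -0.0289]
[-0.    -0.011  0.   ] [-0.0147  0.1397 -0.0289]
```

Call:
drive_tool(increments=[0,-0.011,0,-0.008,0.02,-0.015,-0.7,0,-0.011,0,-0.015,0.06,-0.029,-0.7,0,-0.011,0,-0.015,0.095,-0.029,-0.7,0,-0.011,0,-0.015,0.12,-0.029,-0.7,0,-0.011,0,-0.015,0.14,-0.029,-0.7,0,-0.011,0,-0.015,0.14,-0.029,-0.7,0,-0.011,0,-0.015,0.14,-0.029,1,0,-0.011,0,-0.015,0.14,-0.029,1,0,-0.011,0,-0.015,0.14,-0.029,1,0,-0.011,0,-0.015,0.14,-0.029,1], force=15)

```text
time: 3.95
tool_pos: [0.4336, 0.1826, 0.0801]
tool_rot: [-90.0, -0.2, -96.6]
contact_force: [0.3, -2.4, 1.8]
gripper_width: 0.432
```

```bash
python3 -c "
from h import *
inc([(.4337,.1846,.08,-96.6)]);snap('wrist','w2')"
```

```text
t 3.95 at [0.4336 0.1826 0.0801] [-89.99  -0.21 -96.65] w 0.432 F [ 0.3 -2.4  1.8]
[-0.    -0.001  0.004] [-0.002   0.0001 -0.0001]
```

View pics/w2.png

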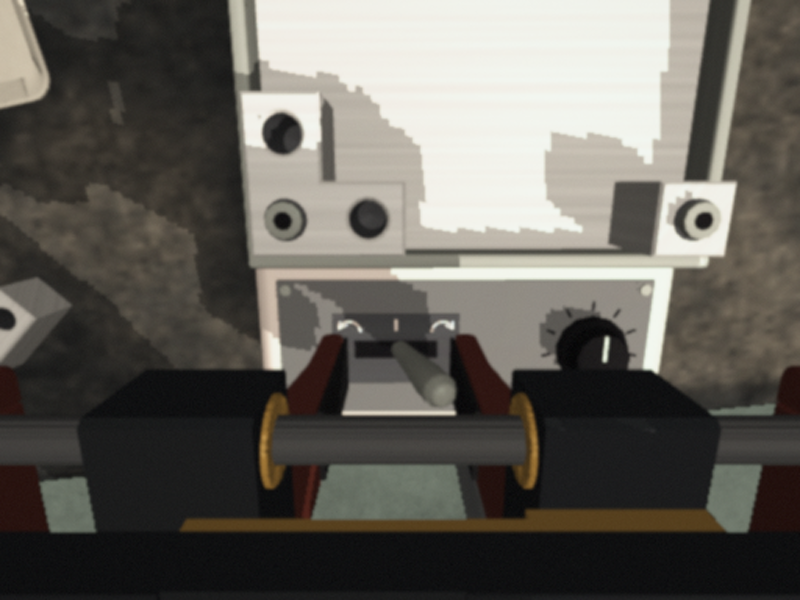

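Call:
drive_tool(increments=[0,0,0,-0.002,0,0,1,0,0,0,-0.002,0,0,1,0,0,0,-0.002,0,0,1,0,0,0,-0.002,0,0,1,0,0,0,-0.002,0,0,1,0,0,0,-0.002,0,0,1,0,0,0,-0.002,0,0,1,0,0,0,-0.002,0,0,0,0,0,0,-0.002,0,0,0,0,0,0,-0.002,0,0,0])

```text
time: 5.25
tool_pos: [0.4337, 0.1878, 0.0796]
tool_rot: [-90.0, 0.0, -96.5]
contact_force: [0.1, -0.1, -0.0]
gripper_width: 0.424
```

```bash
python3 -c "
from h import *
inc([(.4337,.1846,.18,-96.6),(.4627,.4048,.2,-50)]);snap('wrist','w3')"
```

```text
t 5.25 at [0.4337 0.1878 0.0796] [-9.000e+01  3.000e-02 -9.651e+01] w 0.424 F [ 0.1 -0.1 -0. ]
[ 0.     0.002 -0.001] [ 0.0031 -0.1004  0.0004]
[-0.    -0.812 -0.   ] [-0.2189 -0.1203  0.0043]
```

View pics/w3.png

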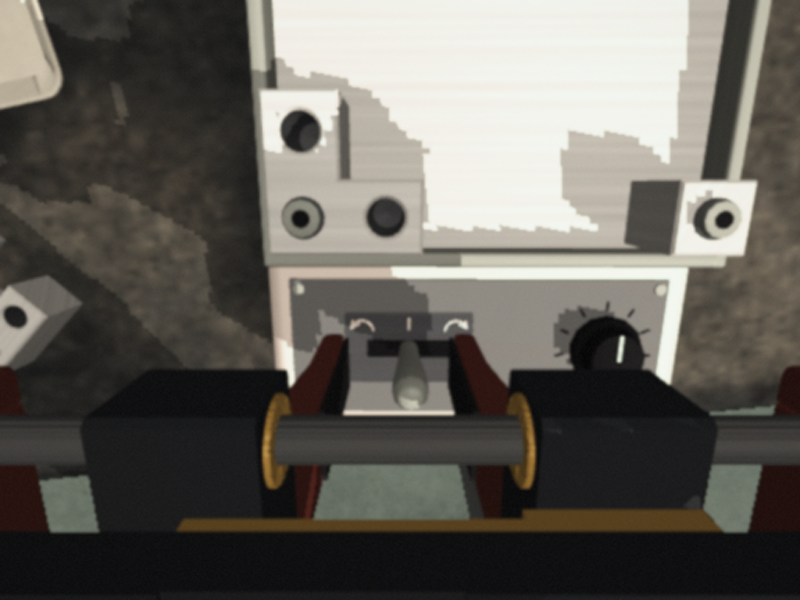

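Call:
drive_tool(increments=[0,0,0,0,-0.04,0,-0.2,0,0,0,0,-0.1,0,-1,0,-0.17,0,-0.05,-0.12,0.001,-1,0,-0.35,0,-0.1,-0.12,0.002,-1,0,-0.52,0,-0.15,-0.12,0.003,-1,0,-0.7,0,-0.2,-0.12,0.004,-1,0,-0.81,0,-0.219,-0.12,0.004,-1,0,-0.812,0,-0.219,-0.12,0.004,-1,0,-0.812,0,-0.219,-0.12,0.004,-1,0,-0.812,0,-0.219,-0.12,0.004,-1])

```text
time: 6.55
tool_pos: [0.4631, 0.4031, 0.1998]
tool_rot: [-90.0, -0.1, -50.2]
contact_force: [-0.1, -0.2, -0.1]
gripper_width: 1.0
```

```bash
cat >> h.py <<'E'
def wells(out,n,guess,z=.03):
    """refine dark well blobs near projected guess pose, from saved picture"""
    import pickle
    m=pickle.load(open(f'pics/{out}.pkl','rb'));g=cv2.cvtColor(np.load(f'pics/{out}.npy'),cv2.COLOR_RGB2GRAY).astype(float)
    M=cells(n) if n in CELLS else STOPS
    P=proj(m,np.c_[M@rot(guess[2]).T+guess[:2],np.full(len(M),z)])
    print(n,'pred px',P.round(0).tolist());return m,g,P
def crop(out,x0,x1,y0,y1,f,name):
    im=np.load(f'pics/{out}.npy')[:,:,::-1];cv2.imwrite(f'pics/{name}.png',cv2.resize(im[y0:y1,x0:x1],None,fx=f,fy=f,interpolation=cv2.INTER_CUBIC))
E
python3 -c "
from h import *
inc([(.4627,.4048,.2,-50)]);snap('wrist','w4')
wells('w4','a',(.4627,.4048,np.radians(40.2)))
crop('w4',180,340,90,230,5,'w4c')"
```

```text
t 6.55 at [0.4631 0.4031 0.1998] [-9.000e+01 -5.000e-02 -5.017e+01] w 1.0 F [-0.1 -0.2 -0.1]
[-0.    -0.003  0.001] [-0.0015 -0.0002  0.0008]
a pred px [[232.0, 154.0], [254.0, 154.0], [275.0, 153.0], [233.0, 175.0], [254.0, 195.0], [274.0, 195.0]]
```

View pics/w4c.png

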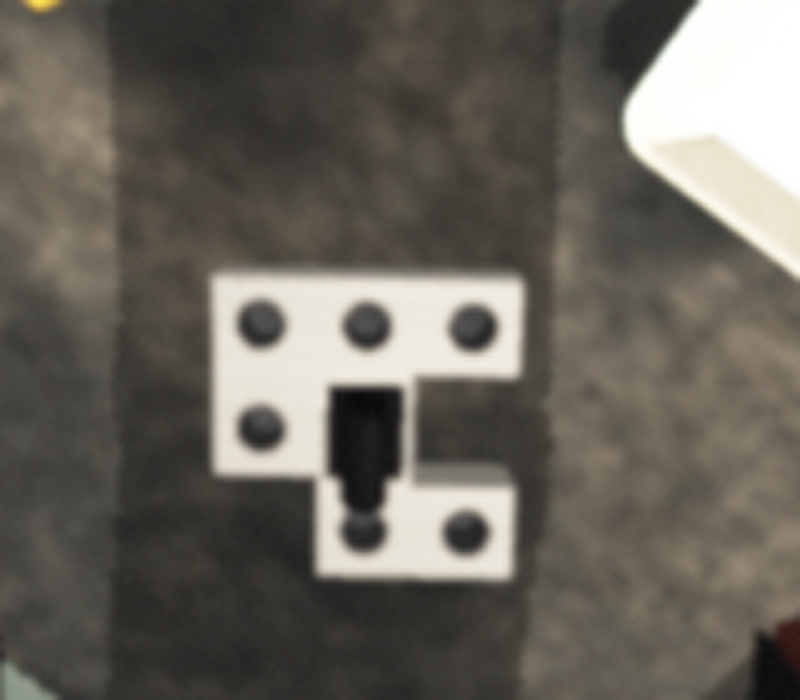

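View pics/w4.png

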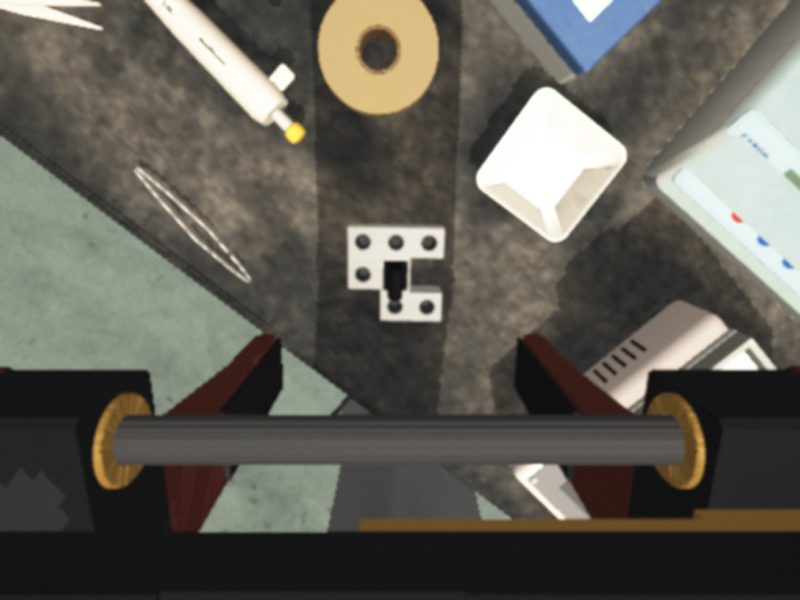

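```bash
python3 -c "
from h import *
import pickle
m=pickle.load(open('pics/w4.pkl','rb'))
p=(np.array([(261,325),(367,325),(473,327),(261,428),(466,531)],float)+.5)/5-.5+[180,90]
W=unproj(m,p,.03)[:,:2]
q,e,d=fit(W,cells('a'));print(q[:2],np.degrees(q[2]),e,d)
y=np.degrees(q[2])-90
inc([(q[0],q[1],.1,y),(q[0],q[1],.034,y)])
"
```

```text
[0.46106859 0.40498295] 39.00139328631442 0.00023444315363549365 [3.45115281e-04 6.57392426e-05 9.06523151e-05 8.99986610e-05
 3.67524360e-04]
t 6.6 at [0.4631 0.4033 0.1999] [-8.999e+01 -5.000e-02 -5.015e+01] w 0.996 F [-0.1 -0.6  0.1]
[-0.     0.015  0.001] [-0.0027  0.0999 -0.0005]
[-0.     0.015  0.001] [-0.0028  0.1659 -0.0005]
```

Call:
drive_tool(increments=[0,0.01,0,-0.002,0.04,0,-0.4,0,0.015,0,-0.003,0.09,-0.0005,-0.4,0,0.015,0,-0.003,0.13,-0.0005,-0.4,0,0.015,0,-0.003,0.155,-0.0005,-0.4,0,0.015,0,-0.003,0.166,-0.0005,-0.4,0,0.015,0,-0.003,0.166,-0.0005,-0.2,0,0.015,0,-0.003,0.166,-0.0005,1,0,0.015,0,-0.003,0.166,-0.0005,1,0,0.015,0,-0.003,0.166,-0.0005,1,0,0.015,0,-0.003,0.166,-0.0005,1], force=40)

```text
time: 7.85
tool_pos: [0.4605, 0.4065, 0.034]
tool_rot: [-90.0, -0.0, -50.9]
contact_force: [-0.1, 0.0, 0.7]
gripper_width: 0.181
```

Call:
drive_tool(increments=[0,0,0,0,0,0,1,0,0,0,0,0,0,1,0,0,0,0,0,0,1,0,0,0,0,-0.03,0,1,0,0,0,0,-0.08,0,1,0,0,0,0,-0.14,0,1,0,0,0,0,-0.17,0,1,0,0,0,0,-0.18,0,1,0,0,0,0,-0.18,0,1,0,0,0,0,-0.18,0,1])

```text
time: 9.1
tool_pos: [0.4597, 0.4056, 0.2116]
tool_rot: [-90.2, -0.0, -50.9]
contact_force: [-0.4, 0.0, -1.1]
gripper_width: 0.112
```

```bash
python3 -c "
from h import *
R=rot(np.radians(-6.6));s=np.array([.5207,.145])+R@SEAT['a'];print(s)
inc([(s[0],s[1],.214,-96.6)]);snap('wrist','w5')"
```

```text
[0.53675821 0.17938217]
t 9.1 at [0.4597 0.4056 0.2116] [-90.18  -0.   -50.87] w 0.112 F [-0.4  0.  -1.1]
[0.003 0.798 0.001] [ 0.2241 -0.0022 -0.083 ]
```

View pics/w5.png

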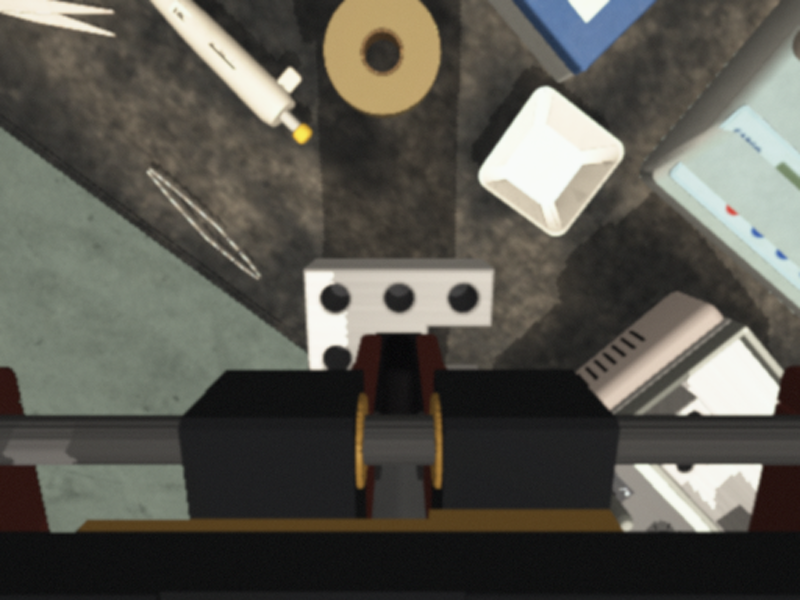

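```bash
python3 -c "
from h import *
crop('w5',180,340,150,250,5,'w5c')"
```

```text
(no output)
```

View pics/w5c.png

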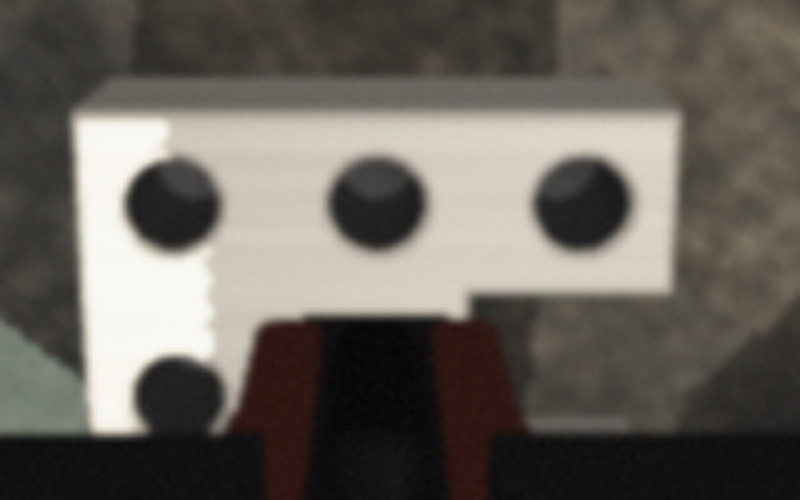

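```bash
cat >> h.py <<'E'
def held(out,px,n,tool,idx):
    """px in picture pixels in the order of cells(n)[idx]; tool=(pos,yaw deg). block top at TCP-4mm"""
    import pickle
    m=pickle.load(open(f'pics/{out}.pkl','rb'));W=unproj(m,np.array(px,float),tool[0][2]-.004)[:,:2]
    M=cells(n)[idx]
    r=least_squares(lambda p:((M@rot(p[2]).T+p[:2])-W).ravel(),[tool[0][0],tool[0][1],np.radians(tool[1]+90)])
    p=r.x;off=rot(np.radians(tool[1])).T@(p[:2]-np.array(tool[0][:2]))
    print('block',p[:2].round(4),np.degrees(p[2]).round(2),'res mm',(1e3*r.fun).round(2),'off in tool x, z(=rot y) mm',(off*1e3).round(2),'dyaw',(np.degrees(p[2])-tool[1]-90).round(2))
E
python3 -c "
from h import *
p=(np.array([(173,204),(377,203),(582,204),(180,398)],float)+.5)/5-.5+[180,150]
print(cells('a'))
held('w5',p,'a',((.4597,.4056,.2116),-50.87),[0,1,2,3])"
```

```text
[[ 0.024  0.024]
 [ 0.024  0.   ]
 [ 0.024 -0.024]
 [ 0.     0.024]
 [-0.024  0.   ]
 [-0.024 -0.024]]
block [0.4594 0.4054] 39.3 res mm [-0.18  0.18  0.01 -0.12  0.32 -0.18 -0.15  0.13] off in tool x, z(=rot y) mm [-0.07 -0.33] dyaw 0.17
```

Call:
drive_tool(increments=[0,0.13,0,0.035,-0.003,-0.012,1,0,0.27,0,0.075,-0.003,-0.027,1,0,0.4,0,0.115,-0.003,-0.042,1,0,0.54,0,0.155,-0.003,-0.057,1,0,0.67,0,0.195,-0.002,-0.072,1,0,0.78,0,0.219,-0.002,-0.081,1,0.003,0.798,0.001,0.224,-0.002,-0.083,1,0.003,0.798,0.001,0.224,-0.002,-0.083,1,0.003,0.798,0.001,0.224,-0.002,-0.083,1,0.003,0.798,0.001,0.224,-0.002,-0.083,1])

```text
time: 10.4
tool_pos: [0.5368, 0.1815, 0.2156]
tool_rot: [-89.9, 0.1, -96.4]
contact_force: [-0.3, -0.9, -1.9]
gripper_width: 0.11
```

```bash
python3 -c "
from h import *
crop('w3',160,340,45,180,4.4,'w3c')
inc([(.5368,.1794,.11,-96.6)]);snap('wrist','w6')"
```

```text
t 10.4 at [0.5368 0.1815 0.2156] [-89.88   0.14 -96.45] w 0.11 F [-0.3 -0.9 -1.9]
[-0.002  0.003 -0.002] [ 0.0023  0.1056 -0.    ]
```

View pics/w3c.png

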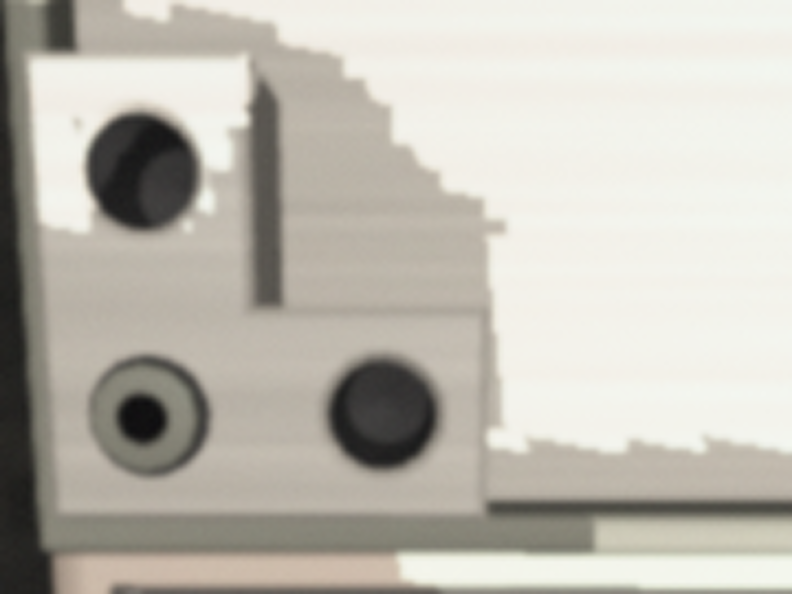

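View pics/w6.png

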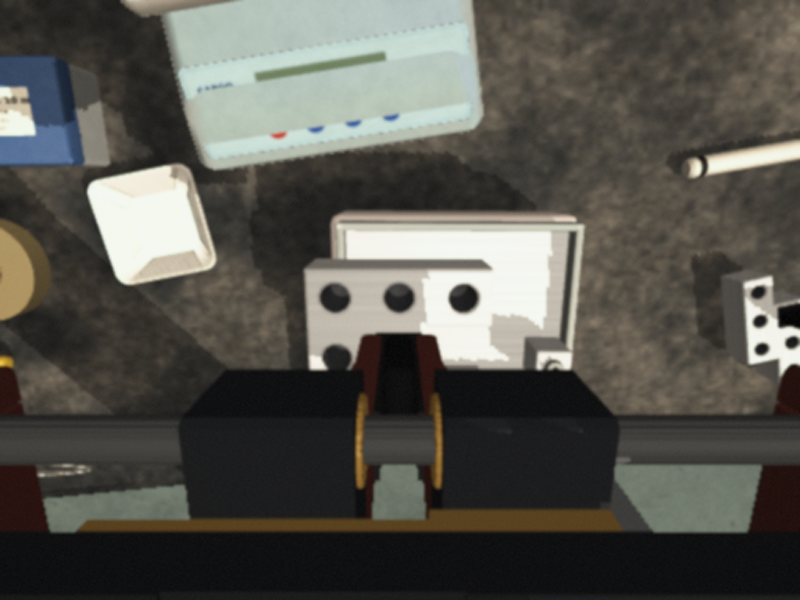

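```bash
python3 -c "
from h import *
import pickle
m=pickle.load(open('pics/w3.pkl','rb'))
p=(np.array([(145,170),(383,412),(150,415),(28,58),(250,58),(250,306),(485,308),(485,514),(57,514)],float)+.5)/4.4-.5+[160,45]
p=np.r_[p,(np.array([(717,219),(678,182),(755,182),(673,254)])+.5)/1.5625-.5]
M=np.array([(-.012,.06),(-.036,.036),(-.036,.06),(-.001,.071),(-.001,.049),(-.025,.049),(-.025,.025),(-.047,.025),(-.047,.071),(-.036,-.06),(-.025,-.049),(-.025,-.071),(-.047,-.049)])
z=np.full(13,.106);z[[2,9]]=.11
for dz in (0,.002,-.002):
  f=lambda q:(proj(m,np.c_[M@rot(q[2]).T+q[:2],z+dz])-p).ravel()
  r=least_squares(f,[.52,.145,-.115],loss='soft_l1');print(dz,r.x[:2],np.degrees(r.x[2]),r.cost)
  if dz==0: print(f(r.x).reshape(-1,2).round(1).tolist())
"
```

```text
0 [0.52017114 0.14511069] -6.877529257112999 23.91410470700209
[[-1.5, -0.3], [-0.2, 1.0], [-2.0, 0.7], [-2.0, -2.4], [-0.6, -2.1], [0.8, -0.1], [1.3, -0.2], [0.4, 2.0], [-1.8, 1.4], [5.3, 1.3], [3.7, -0.9], [3.9, -0.5], [-0.5, 2.1]]
0.002 [0.52013072 0.14514709] -6.937327704483835 43.73032570584526
-0.002 [0.52021552 0.14515979] -6.842026612410527 10.276780546237045
```

```bash
python3 -c "
from h import *
import pickle
m=pickle.load(open('pics/w3.pkl','rb'))
p=(np.array([(145,170),(383,412),(150,415),(28,58),(250,58),(250,306),(485,308),(485,514),(57,514)],float)+.5)/4.4-.5+[160,45]
p=np.r_[p,(np.array([(717,219),(678,182),(755,182),(673,254)])+.5)/1.5625-.5]
M=np.array([(-.012,.06),(-.036,.036),(-.036,.06),(-.001,.071),(-.001,.049),(-.025,.049),(-.025,.025),(-.047,.025),(-.047,.071),(-.036,-.06),(-.025,-.049),(-.025,-.071),(-.047,-.049)])
z=np.full(13,.106);z[[2,9]]=.11
f=lambda q:(proj(m,np.c_[M@rot(q[2]).T+q[:2],z+q[3]])-p).ravel()
r=least_squares(f,[.52,.145,-.115,0],loss='soft_l1');print(r.x[:2],np.degrees(r.x[2]),r.x[3],r.cost)
print(f(r.x).reshape(-1,2).round(1).tolist())
C=-np.array(m['R']).T@m['t'];print(C)
m=pickle.load(open('pics/w1.pkl','rb'))
p=(np.array([(100,318),(207,420),(101,422),(612,416),(24,30),(690,24),(56,50),(656,46)],float)+.5)/4-.5+[180,55]
M=np.array([(-.012,.06),(-.036,.036),(-.036,.06),(-.036,-.06),(.0535,.0775),(.0535,-.0775),(.0485,.0725),(.0485,-.0725)]);z=np.array([.106,.106,.11,.11,.09,.09,.09,.09])
r=least_squares(f,[.52,.145,-.115,0],loss='soft_l1');print(r.x[:2],np.degrees(r.x[2]),r.x[3],r.cost)
print(f(r.x).reshape(-1,2).round(1).tolist())
"
```

```text
[0.52025021 0.14514071] -6.807068409305596 -0.0029134554513015106 8.060687770977426
[[-0.1, 0.4], [-0.0, 0.5], [-0.6, 0.2], [-0.0, -1.0], [0.1, -0.8], [1.5, -0.1], [1.0, -0.3], [0.1, 1.0], [-0.0, 0.5], [0.9, 0.5], [-0.1, -1.1], [-1.0, -0.9], [-4.0, 0.8]]
[0.49808422 0.18020017 0.2409852 ]
[0.52023822 0.1452091 ] -6.798479932418367 -0.005026641902011468 3.6084830218487345
[[0.3, -0.3], [-0.2, -0.5], [0.6, -0.2], [0.0, 0.3], [0.0, -0.2], [-0.9, -0.0], [-2.3, 0.5], [1.9, 0.2]]
```

```bash
cat >> h.py <<'E'
TRAY=(.5202,.1452,-6.80)
def seat(n): return np.array(TRAY[:2])+rot(np.radians(TRAY[2]))@SEAT[n]
E
python3 -c "
from h import *
for n in 'abc': print(n,seat(n))
s=seat('a');inc([(s[0],s[1],.128,-96.8),(s[0],s[1],.11,-96.8)])"
```

```text
a [0.53637813 0.17952591]
b [0.55168422 0.1051907 ]
c [0.50686357 0.13470526]
t 10.45 at [0.5369 0.1813 0.2156] [-89.88   0.13 -96.48] w 0.111 F [ 0.5 -0.6 -2. ]
[-0.002  0.006 -0.002] [ 0.002   0.0876 -0.0006]
[-0.002  0.006 -0.002] [ 0.002   0.1056 -0.0006]
```

Call:
drive_tool(increments=[-0.001,0.006,-0.001,0.001,0.03,-0.0006,1,-0.002,0.006,-0.002,0.002,0.06,-0.0006,1,-0.002,0.006,-0.002,0.002,0.08,-0.0006,1,-0.002,0.006,-0.002,0.002,0.087,-0.0006,1,-0.002,0.006,-0.002,0.002,0.087,-0.0006,1,-0.002,0.006,-0.002,0.002,0.09,-0.0006,1,-0.002,0.006,-0.002,0.002,0.093,-0.0006,1,-0.002,0.006,-0.002,0.002,0.096,-0.0006,1,-0.002,0.006,-0.002,0.002,0.096,-0.0006,1,-0.002,0.006,-0.002,0.002,0.096,-0.0006,1])

```text
time: 11.7
tool_pos: [0.5367, 0.1785, 0.1197]
tool_rot: [-90.0, 0.0, -96.9]
contact_force: [-0.2, -0.1, -2.4]
gripper_width: 0.112
```

```bash
python3 -c "
from h import *
s=seat('a');inc([(s[0],s[1],.11,-96.8)]);snap('wrist','w7')"
```

```text
t 11.7 at [0.5367 0.1785 0.1197] [-89.98   0.   -96.94] w 0.112 F [-0.2 -0.1 -2.4]
[-0.    -0.002 -0.   ] [-0.001   0.0097 -0.0004]
```

View pics/w7.png

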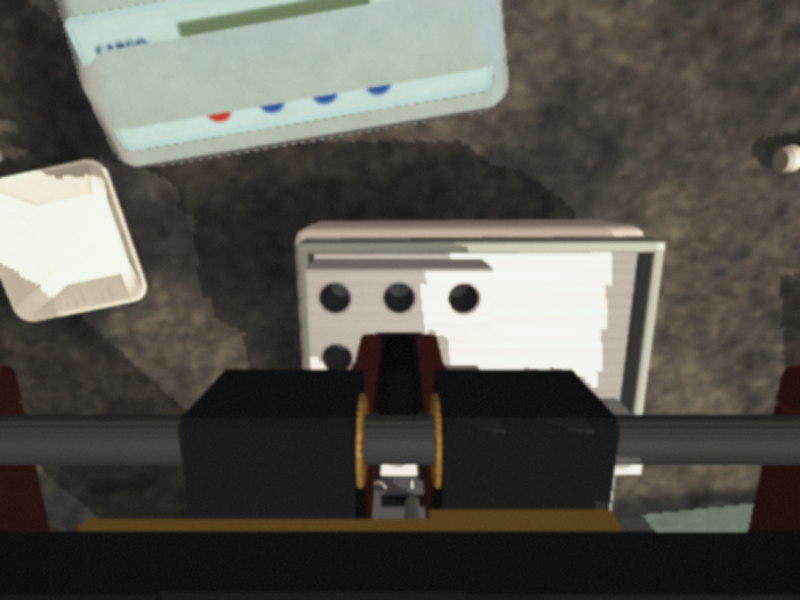

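Call:
drive_tool(increments=[0,0,0,-0.0007,0.002,-0.0002,1,0,0,0,-0.001,0.004,-0.0004,1,0,0,0,-0.001,0.006,-0.0004,1,0,0,0,-0.001,0.008,-0.0004,1,0,0,0,-0.001,0.0095,-0.0004,1,0,0,0,-0.001,0.0105,-0.0004,1,0,0,0,-0.001,0.0115,-0.0004,1,0,0,0,-0.001,0.012,-0.0004,1,0,0,0,-0.001,0.012,-0.0004,1,0,0,0,-0.001,0.012,-0.0004,1])

```text
time: 13.0
tool_pos: [0.5365, 0.1795, 0.1097]
tool_rot: [-89.9, -0.0, -97.0]
contact_force: [-7.3, -3.6, 18.7]
gripper_width: 0.109
```

```bash
python3 -c "
from h import *
s=seat('a');inc([(s[0],s[1],.11,-96.8)]);snap('wrist','w8')"
```

```text
t 13.0 at [0.5365 0.1795 0.1097] [-8.992e+01 -3.000e-02 -9.696e+01] w 0.109 F [-7.3 -3.6 18.7]
[-0.001 -0.003  0.001] [-0.     -0.0003 -0.0001]
```

View pics/w8.png

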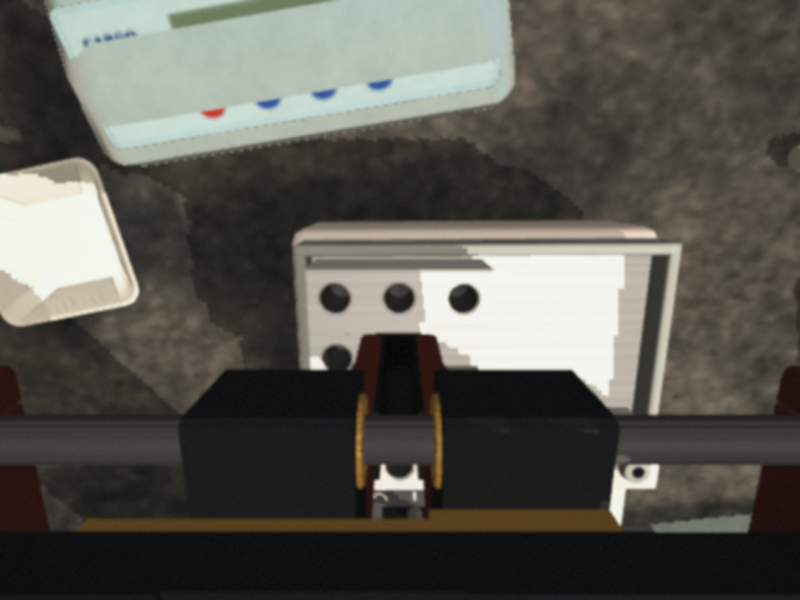

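Call:
drive_tool(increments=[0,0,0,0,0,0,0.3,0,0,0,0,0,0,0.1,0,0,0,0,0,0,0,0,0,0,0,-0.02,0,-0.1,0,0,0,0,-0.06,0,-0.3,0,0,0,0,-0.11,0,-1,0,0,0,0.02,-0.12,-0.01,-1,0,0,0,0.03,-0.12,-0.03,-1,0,0,0,0.035,-0.12,-0.04,-1,0,0,0,0.035,-0.12,-0.04,-1])

```text
time: 14.3
tool_pos: [0.4922, 0.1495, 0.2276]
tool_rot: [-90.0, -0.0, -96.9]
contact_force: [1.0, 0.2, 1.1]
gripper_width: 1.002
```

```bash
python3 -c "
from h import *
inc([(.419,-.302,.2,-96)]);snap('wrist','w9');crop('w9',160,360,50,200,4,'w9c')"
```

```text
t 14.3 at [0.4922 0.1495 0.2276] [-8.997e+01 -1.000e-02 -9.693e+01] w 1.002 F [1.  0.2 1.1]
[-0.    -0.016  0.   ] [ 0.4571  0.0277 -0.0182]
```

View pics/w9c.png

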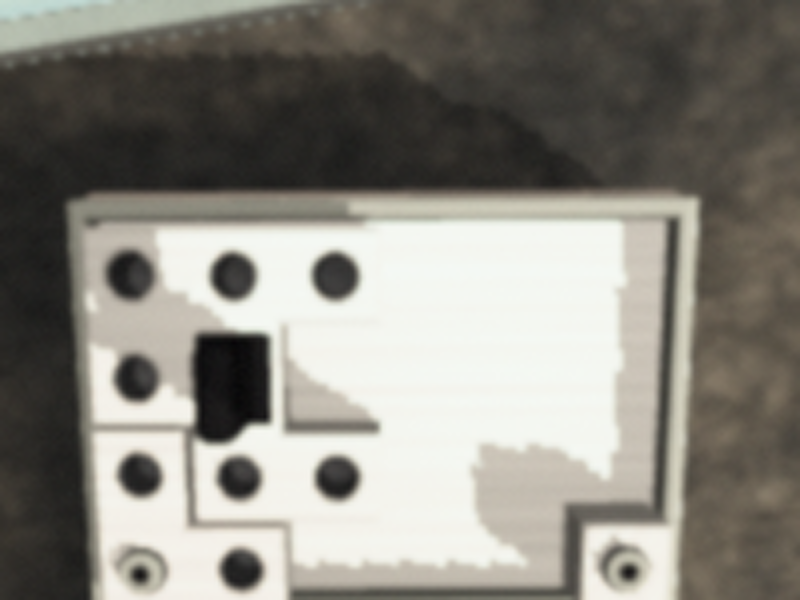

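Call:
drive_tool(increments=[0,0,0,0.04,0.003,-0.002,-1,0,-0.004,0,0.1,0.006,-0.004,-1,0,-0.008,0,0.16,0.01,-0.006,-1,0,-0.012,0,0.22,0.014,-0.008,-1,0,-0.016,0,0.28,0.018,-0.01,-1,0,-0.016,0,0.34,0.022,-0.013,-1,0,-0.016,0,0.4,0.026,-0.016,-1,0,-0.016,0,0.44,0.028,-0.018,-1,0,-0.016,0,0.456,0.028,-0.018,-1,0,-0.016,0,0.457,0.028,-0.018,-1])

```text
time: 15.6
tool_pos: [0.4198, -0.3018, 0.1993]
tool_rot: [-90.0, 0.0, -96.1]
contact_force: [0.6, 0.7, 0.1]
gripper_width: 1.005
```

```bash
python3 -c "
from h import *
inc([(.419,-.302,.2,-96)]);snap('wrist','w10')
wells('w10','b',(.419,-.302,np.radians(-5.8)))
crop('w10',180,340,90,230,5,'w10c')"
```

```text
t 15.6 at [ 0.4198 -0.3018  0.1993] [-9.000e+01  4.000e-02 -9.606e+01] w 1.005 F [0.6 0.7 0.1]
[-0.    -0.001 -0.001] [ 0.0003 -0.0007 -0.0008]
b pred px [[234.0, 176.0], [276.0, 176.0], [214.0, 196.0], [235.0, 196.0], [276.0, 196.0]]
```

View pics/w10c.png

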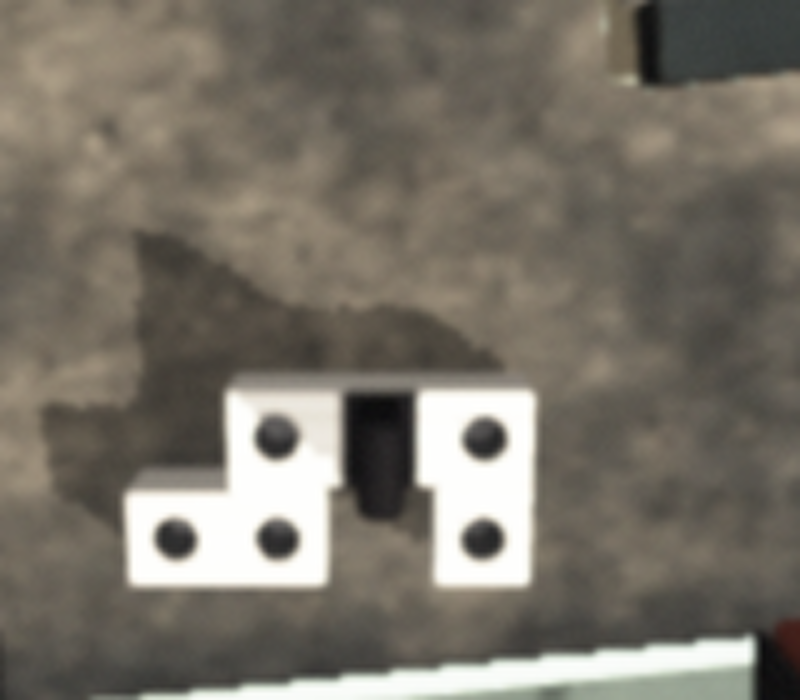

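```bash
python3 -c "
from h import *
import pickle
m=pickle.load(open('pics/w10.pkl','rb'))
p=(np.array([(277,438),(485,438),(176,539),(278,539),(483,539)],float)+.5)/5-.5+[180,90]
W=unproj(m,p,.03)[:,:2]
q,e,d=fit(W,cells('b'));print(q[:2],np.degrees(q[2]),e,d)
y=np.degrees(q[2])-90
inc([(q[0],q[1],.1,y),(q[0],q[1],.034,y)])
"
```

```text
[ 0.41749649 -0.30273203] -6.0634861870281505 0.0001580431825211806 [1.55493627e-04 1.52294010e-04 1.99123027e-04 9.28983306e-06
 1.94371354e-04]
t 15.65 at [ 0.4201 -0.3008  0.1994] [-8.999e+01  5.000e-02 -9.597e+01] w 0.999 F [-1.2  0.7 -0.6]
[-0.     0.002 -0.001] [ 0.0022  0.0994 -0.0024]
[-0.     0.002 -0.001] [ 0.0023  0.1654 -0.0024]
```

Call:
drive_tool(increments=[0,0.002,0,0.001,0.04,-0.001,-0.4,0,0.002,0,0.002,0.09,-0.0024,-0.4,0,0.002,0,0.002,0.13,-0.0024,-0.4,0,0.002,0,0.002,0.155,-0.0024,-0.4,0,0.002,0,0.002,0.166,-0.0024,-0.4,0,0.002,0,0.002,0.166,-0.0024,-0.2,0,0.002,0,0.002,0.166,-0.0024,1,0,0.002,0,0.002,0.166,-0.0024,1,0,0.002,0,0.002,0.166,-0.0024,1,0,0.002,0,0.002,0.166,-0.0024,1])

```text
time: 16.9
tool_pos: [0.4169, -0.3038, 0.0339]
tool_rot: [-90.0, -0.0, -96.2]
contact_force: [0.2, 0.7, 0.2]
gripper_width: 0.18
```

Call:
drive_tool(increments=[0,0,0,0,0,0,1,0,0,0,0,0,0,1,0,0,0,0,0,0,1,0,0,0,0,-0.03,0,1,0,0,0,0,-0.08,0,1,0,0,0,0,-0.14,0,1,0,0,0,0,-0.17,0,1,0,0,0,0,-0.18,0,1,0,0,0,0,-0.18,0,1,0,0,0,0,-0.18,0,1])

```text
time: 18.15
tool_pos: [0.4158, -0.3031, 0.2117]
tool_rot: [-90.1, 0.1, -96.1]
contact_force: [-0.3, 0.4, -3.6]
gripper_width: 0.111
```

```bash
python3 -c "
from h import *
s=seat('b')
inc([(s[0],s[1],.214,-96.8)]);snap('wrist','w11');crop('w11',180,340,150,250,5,'w11c')"
```

```text
t 18.15 at [ 0.4158 -0.3031  0.2117] [-9.014e+01  8.000e-02 -9.614e+01] w 0.111 F [-0.3  0.4 -3.6]
[ 0.003  0.012 -0.001] [-0.4205 -0.0019  0.0914]
```

View pics/w11c.png

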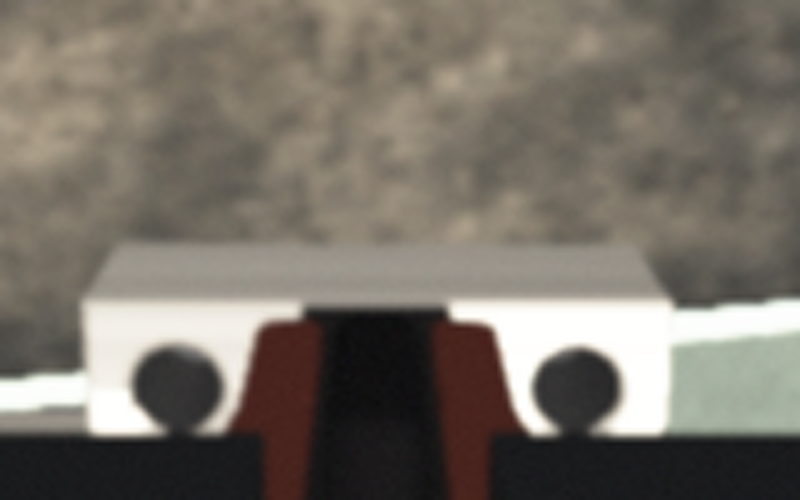

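```bash
python3 -c "
from h import *
p=(np.array([(178,389),(578,389)],float)+.5)/5-.5+[180,150]
held('w11',p,'b',((.4158,-.3031,.2117),-96.14),[0,1])
import pickle
m=pickle.load(open('pics/w11.pkl','rb'))
W=unproj(m,(np.array([(85,300),(670,300)])+.5)/5-.5+[180,150],.2077)[:,:2];print((W-[.4158,-.3031])@rot(np.radians(-6.14)))
"
```

```text
block [ 0.4165 -0.3036] -6.13 res mm [ 0.01  0.06 -0.01 -0.06] off in tool x, z(=rot y) mm [0.39 0.7 ] dyaw 0.01
[[ 0.01186283  0.03414431]
 [ 0.01187238 -0.03479422]]
```

Call:
drive_tool(increments=[0,0.002,0,-0.035,-0.001,0.007,1,0,0.004,0,-0.085,-0.002,0.018,1,0,0.008,0,-0.14,-0.002,0.03,1,0,0.012,0,-0.195,-0.002,0.042,1,0,0.012,0,-0.25,-0.002,0.054,1,0,0.012,0,-0.305,-0.002,0.066,1,0,0.012,0,-0.36,-0.002,0.078,1,0.003,0.012,-0.001,-0.4,-0.002,0.087,1,0.003,0.012,-0.001,-0.418,-0.002,0.091,1,0.003,0.012,-0.001,-0.421,-0.002,0.091,1])

```text
time: 19.45
tool_pos: [0.5519, 0.1057, 0.2145]
tool_rot: [-89.9, -0.1, -96.8]
contact_force: [0.1, -0.7, -3.3]
gripper_width: 0.113
```

```bash
python3 -c "
from h import *
inc([(.5510,.1055,.12,-96.8)])"
```

```text
t 19.45 at [0.5519 0.1057 0.2145] [-8.992e+01 -8.000e-02 -9.675e+01] w 0.113 F [ 0.1 -0.7 -3.3]
[-0.001  0.001  0.001] [ 0.0001  0.0945 -0.001 ]
```

Call:
drive_tool(increments=[0,0,0,0,0.025,-0.001,1,-0.001,0.001,0.001,0,0.05,-0.001,1,-0.001,0.001,0.001,0,0.064,-0.001,1,-0.001,0.001,0.001,0,0.068,-0.001,1,-0.001,0.001,0.001,0,0.068,-0.001,1,-0.001,0.001,0.001,0,0.072,-0.001,1,-0.001,0.001,0.001,0,0.077,-0.001,1,-0.001,0.001,0.001,0,0.082,-0.001,1,-0.001,0.001,0.001,0,0.084,-0.001,1,-0.001,0.001,0.001,0,0.084,-0.001,1])

```text
time: 20.7
tool_pos: [0.5514, 0.1053, 0.1314]
tool_rot: [-89.9, -0.0, -96.9]
contact_force: [0.2, 0.1, -3.9]
gripper_width: 0.11
```

```bash
python3 -c "
from h import *
inc([(.5510,.1055,.11,-96.8)])"
```

```text
t 20.7 at [0.5514 0.1053 0.1314] [-89.89  -0.   -96.88] w 0.11 F [ 0.2  0.1 -3.9]
[-0.002 -0.001  0.   ] [-0.0002  0.0214 -0.0005]
```

Already 8.6 mm into the interlock without contact; go on down.

Call:
drive_tool(increments=[0,0,0,0,0.004,0,1,0,0,0,0,0.008,0,1,0,0,0,0,0.011,-0.0003,1,0,0,0,0,0.014,-0.0003,1,0,0,0,0,0.017,-0.0003,1,0,0,0,0,0.02,-0.0003,1,0,0,0,0,0.022,-0.0003,1,0,0,0,0,0.0235,-0.0003,1,0,0,0,0,0.0235,-0.0003,1,0,0,0,0,0.0235,-0.0003,1])

```text
time: 21.95
tool_pos: [0.5513, 0.1052, 0.1098]
tool_rot: [-89.8, -0.0, -96.9]
contact_force: [-5.3, -2.0, 12.4]
gripper_width: 0.114
```

```bash
python3 -c "
from h import *
inc([(.5510,.1055,.11,-96.8)])"
```

```text
t 21.95 at [0.5513 0.1052 0.1098] [-8.983e+01 -3.000e-02 -9.691e+01] w 0.114 F [-5.3 -2.  12.4]
[-0.003 -0.002  0.   ] [-0.0003 -0.0002 -0.0004]
```

Call:
drive_tool(increments=[0,0,0,0,0,0,0.3,0,0,0,0,0,0,0.1,0,0,0,0,0,0,0,0,0,0,0,-0.02,0,-0.1,0,0,0,0,-0.06,0,-0.3,0,0,0,0,-0.11,0,-1,0,0,0,0,-0.12,-0.02,-1,0,0,0,0,-0.12,-0.04,-1,0,0,0,0,-0.12,-0.05,-1,0,0,0,0,-0.12,-0.05,-1])

```text
time: 23.2
tool_pos: [0.5012, 0.1113, 0.228]
tool_rot: [-89.9, -0.0, -96.9]
contact_force: [0.9, 0.6, -0.8]
gripper_width: 1.0
```

```bash
python3 -c "
from h import *
inc([(.4696,-.1206,.2,7)]);snap('wrist','w12');crop('w12',160,360,50,200,4,'w12c')"
```

```text
t 23.2 at [0.5012 0.1113 0.228 ] [-8.986e+01 -1.000e-02 -9.687e+01] w 1.0 F [ 0.9  0.6 -0.8]
[-0.002 -1.813  0.002] [ 0.234   0.028  -0.0037]
```

View pics/w12c.png

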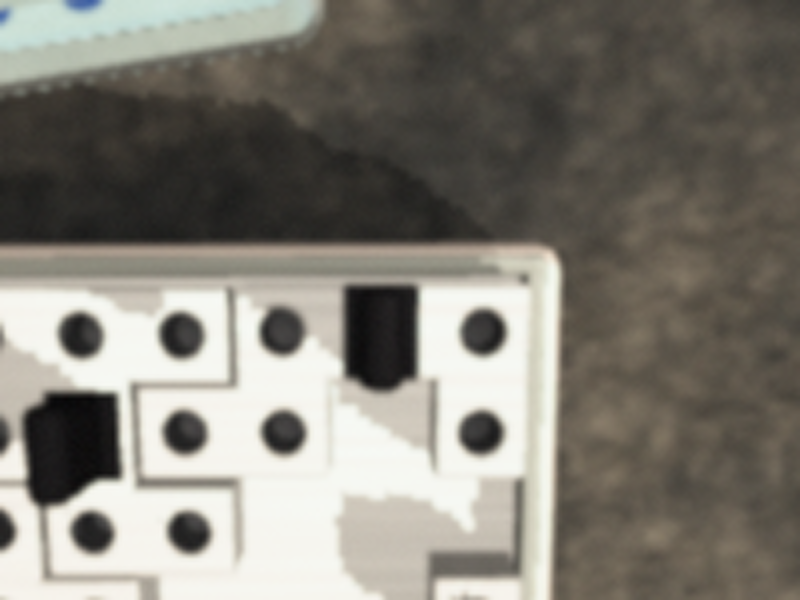

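Call:
drive_tool(increments=[0,-0.18,0,0.025,0.003,0,-1,0,-0.36,0,0.05,0.006,-0.001,-1,0,-0.54,0,0.075,0.01,-0.001,-1,0,-0.72,0,0.1,0.013,-0.002,-1,0,-0.9,0,0.125,0.016,-0.002,-1,0,-1.08,0,0.15,0.02,-0.003,-1,0,-1.26,0,0.175,0.023,-0.003,-1,0,-1.44,0,0.2,0.026,-0.004,-1,0,-1.62,0,0.225,0.028,-0.004,-1,0,-1.77,0,0.233,0.028,-0.004,-1])

```text
time: 24.5
tool_pos: [0.4696, -0.1218, 0.1994]
tool_rot: [-90.0, -0.1, 4.7]
contact_force: [0.4, 0.5, 0.3]
gripper_width: 0.999
```

```bash
python3 -c "
from h import *
inc([(.4696,-.1206,.2,7)])"
```

```text
t 24.5 at [ 0.4696 -0.1218  0.1994] [-90.01  -0.1    4.67] w 0.999 F [0.4 0.5 0.3]
[ 0.    -0.041  0.002] [ 0.0001 -0.0006  0.0012]
```

```bash
python3 -c "
from h import *
snap('wrist','w13');inc([])
wells('w13','c',(.4696,-.1206,np.radians(-82.9)))
crop('w13',180,340,90,230,5,'w13c')"
```

```text
t 24.55 at [ 0.4696 -0.1222  0.1994] [-9.002e+01 -9.000e-02  5.040e+00] w 1.004 F [-0.2 -0.6 -0.3]
c pred px [[236.0, 196.0], [234.0, 176.0], [213.0, 177.0], [276.0, 153.0], [254.0, 154.0], [233.0, 155.0]]
```

View pics/w13c.png

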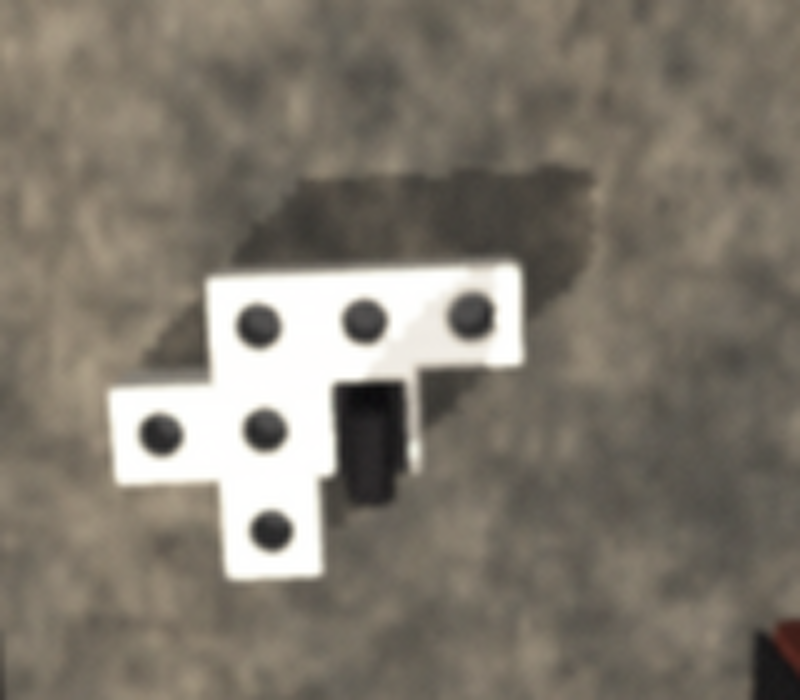

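```bash
python3 -c "
from h import *
import pickle
m=pickle.load(open('pics/w13.pkl','rb'))
p=(np.array([(260,325),(365,320),(471,315),(161,435),(265,430),(271,530)],float)+.5)/5-.5+[180,90]
W=unproj(m,p,.03)[:,:2]
q,e,d=fit(W,cells('c'));print(q[:2],np.degrees(q[2]),e,d)
y=np.degrees(q[2])+90
inc([(q[0],q[1],.1,y),(q[0],q[1],.034,y)])
"
```

```text
[ 0.46764712 -0.12052733] -82.75924736131704 0.00020107919113199798 [2.41662772e-04 1.12602890e-04 1.79343407e-04 1.61688013e-04
 3.52846831e-05 3.34611208e-04]
t 24.55 at [ 0.4696 -0.1222  0.1994] [-9.002e+01 -9.000e-02  5.040e+00] w 1.004 F [-0.2 -0.6 -0.3]
[ 0.    -0.038  0.002] [-0.0019  0.0994  0.0018]
[ 0.    -0.038  0.002] [-0.002   0.1654  0.0019]
```

Call:
drive_tool(increments=[0,-0.04,0,-0.001,0.04,0.001,-0.4,0,-0.04,0,-0.002,0.09,0.002,-0.4,0,-0.04,0,-0.002,0.12,0.002,-0.4,0,-0.04,0,-0.002,0.12,0.002,-0.4,0,-0.04,0,-0.002,0.12,0.002,-0.4,0,-0.04,0,-0.002,0.12,0.002,-0.4,0,-0.04,0,-0.002,0.12,0.002,-0.4,0,-0.04,0,-0.002,0.12,0.002,-0.4,0,-0.04,0,-0.002,0.12,0.002,-0.4,0,-0.04,0,-0.002,0.12,0.002,-0.4])

```text
time: 25.8
tool_pos: [0.4677, -0.1178, 0.0801]
tool_rot: [-90.0, -0.1, 6.8]
contact_force: [-0.1, 0.5, 0.3]
gripper_width: 0.697
```

```bash
python3 -c "
from h import *
inc([(.4676,-.1205,.034,7.24)])"
```

```text
t 25.8 at [ 0.4677 -0.1178  0.0801] [-90.03  -0.14   6.82] w 0.697 F [-0.1  0.5  0.3]
[ 0.001 -0.007  0.002] [-0.0005  0.0461 -0.0027]
```

Call:
drive_tool(increments=[0,-0.007,0,-0.0005,0.02,-0.0027,-0.4,0,-0.007,0,-0.0005,0.035,-0.0027,-0.4,0,-0.007,0.002,-0.0005,0.046,-0.0027,-0.4,0,-0.007,0.002,-0.0005,0.046,-0.0027,-0.4,0,-0.007,0.002,-0.0005,0.046,-0.0027,1,0,-0.007,0.002,-0.0005,0.046,-0.0027,1,0,-0.007,0.002,-0.0005,0.046,-0.0027,1,0,-0.007,0.002,-0.0005,0.046,-0.0027,1,0,-0.007,0.002,-0.0005,0.046,-0.0027,1,0,-0.007,0.002,-0.0005,0.046,-0.0027,1])

```text
time: 27.05
tool_pos: [0.4678, -0.1205, 0.0341]
tool_rot: [-90.0, -0.0, 7.2]
contact_force: [0.3, -0.1, -0.6]
gripper_width: 0.11
```

Call:
drive_tool(increments=[0,0,0,0,0,0,1,0,0,0,0,0,0,1,0,0,0,0,0,0,1,0,0,0,0,-0.03,0,1,0,0,0,0,-0.08,0,1,0,0,0,0,-0.14,0,1,0,0,0,0,-0.17,0,1,0,0,0,0,-0.18,0,1,0,0,0,0,-0.18,0,1,0,0,0,0,-0.18,0,1])

```text
time: 28.3
tool_pos: [0.4665, -0.1203, 0.2123]
tool_rot: [-90.0, 0.1, 7.2]
contact_force: [-0.5, 0.1, -3.1]
gripper_width: 0.109
```

```bash
python3 -c "
from h import *
s=seat('c')
inc([(s[0],s[1],.214,83.2)]);snap('wrist','w14');crop('w14',180,340,150,250,5,'w14c')"
```

```text
t 28.3 at [ 0.4665 -0.1203  0.2123] [-89.95   0.14   7.22] w 0.109 F [-0.5  0.1 -3.1]
[-0.002 -1.326 -0.002] [ 0.0721 -0.0017  0.2479]
```

View pics/w14c.png

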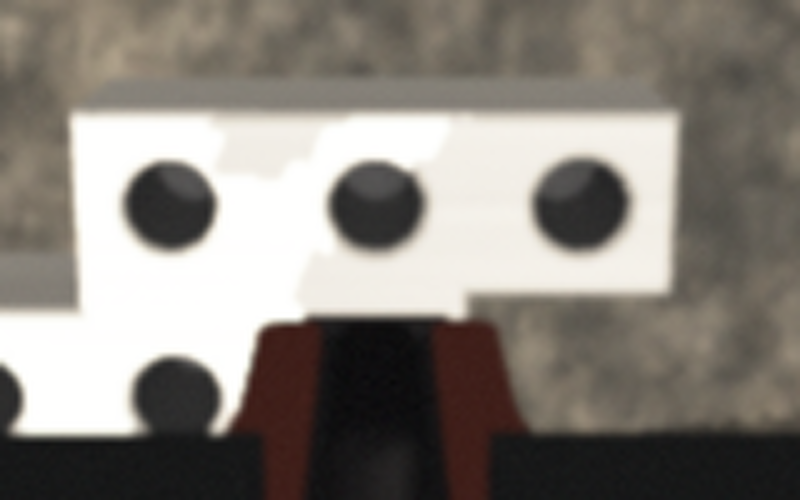

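```bash
python3 -c "
from h import *
M=cells('c');print(M.tolist())
import pickle
m=pickle.load(open('pics/w14.pkl','rb'));t=np.array([.4665,-.1203]);yaw=7.22
p=(np.array([(170,206),(377,206),(581,205),(177,400)],float)+.5)/5-.5+[180,150]
W=unproj(m,p,.2083)[:,:2]
L=np.array([(-.024,-.024),(-.024,0),(-.024,.024),(0,-.024)])
r=least_squares(lambda q:((L@rot(q[2]).T+q[:2])-W).ravel(),[t[0],t[1],np.radians(yaw-90)])
print(r.x,np.degrees(r.x[2])-yaw+90,r.fun*1e3,rot(np.radians(yaw)).T@(r.x[:2]-t)*1e3)
"
```

```text
[[0.024, -0.024], [0.0, -0.024], [0.0, -0.048], [-0.024, 0.024], [-0.024, 0.0], [-0.024, -0.024]]
[ 0.46579773 -0.12038339 -1.44161093] 0.18177809247356436 [-0.08783276 -0.03025934 -0.115531    0.03372146  0.23780776  0.02563759
 -0.034444   -0.02909972] [-0.70718319  0.0055329 ]
```

Call:
drive_tool(increments=[0,-0.15,0,0.006,-0.002,0.022,1,0,-0.32,0,0.014,-0.002,0.052,1,0,-0.49,0,0.023,-0.002,0.085,1,0,-0.66,0,0.033,-0.002,0.12,1,0,-0.83,0,0.043,-0.002,0.155,1,0,-1,0,0.053,-0.002,0.19,1,0,-1.17,0,0.063,-0.002,0.222,1,-0.001,-1.29,-0.001,0.07,-0.002,0.242,1,-0.002,-1.326,-0.002,0.072,-0.002,0.248,1,-0.002,-1.326,-0.002,0.072,-0.002,0.248,1])

```text
time: 29.6
tool_pos: [0.5074, 0.1343, 0.2151]
tool_rot: [-90.1, 0.0, 83.1]
contact_force: [-0.0, 0.1, -3.8]
gripper_width: 0.114
```

```bash
python3 -c "
from h import *
inc([(.5069,.1351,.145,83.2)])"
```

```text
t 29.6 at [0.5074 0.1343 0.2151] [-9.008e+01  3.000e-02  8.312e+01] w 0.114 F [-0.   0.1 -3.8]
[ 0.001 -0.001 -0.   ] [0.0007 0.0701 0.0007]
```

Call:
drive_tool(increments=[0,0,0,0,0.02,0,1,0,0,0,0,0.045,0,1,0.001,-0.001,0,0.0005,0.06,0.0006,1,0.001,-0.001,0,0.0007,0.067,0.0007,1,0.001,-0.001,0,0.0007,0.067,0.0007,1,0.001,-0.001,0,0.0007,0.067,0.0007,1,0.001,-0.001,0,0.0007,0.067,0.0007,1,0.001,-0.001,0,0.0007,0.067,0.0007,1,0.001,-0.001,0,0.0007,0.067,0.0007,1,0.001,-0.001,0,0.0007,0.067,0.0007,1])

```text
time: 30.85
tool_pos: [0.5074, 0.1354, 0.1489]
tool_rot: [-90.1, 0.0, 83.2]
contact_force: [-0.3, 0.1, -3.9]
gripper_width: 0.113
```

```bash
python3 -c "
from h import *
inc([(.5069,.1351,.12,83.2)]);snap('wrist','w15');snap('side','s15');crop('s15',200,340,145,285,5,'s15c')"
```

```text
t 30.85 at [0.5074 0.1354 0.1489] [-9.012e+01  1.000e-02  8.325e+01] w 0.113 F [-0.3  0.1 -3.9]
[ 0.002  0.001 -0.   ] [-0.0004  0.0289  0.0005]
```

View pics/w15.png

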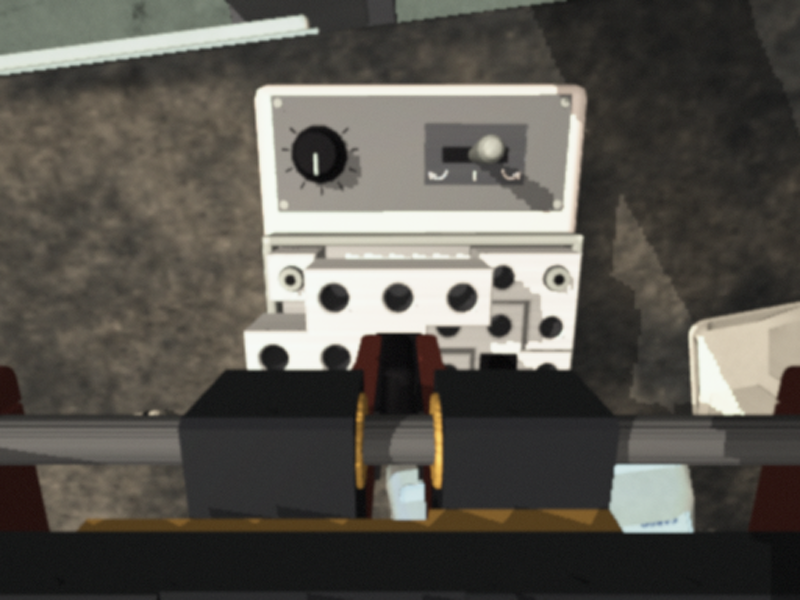

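View pics/s15c.png

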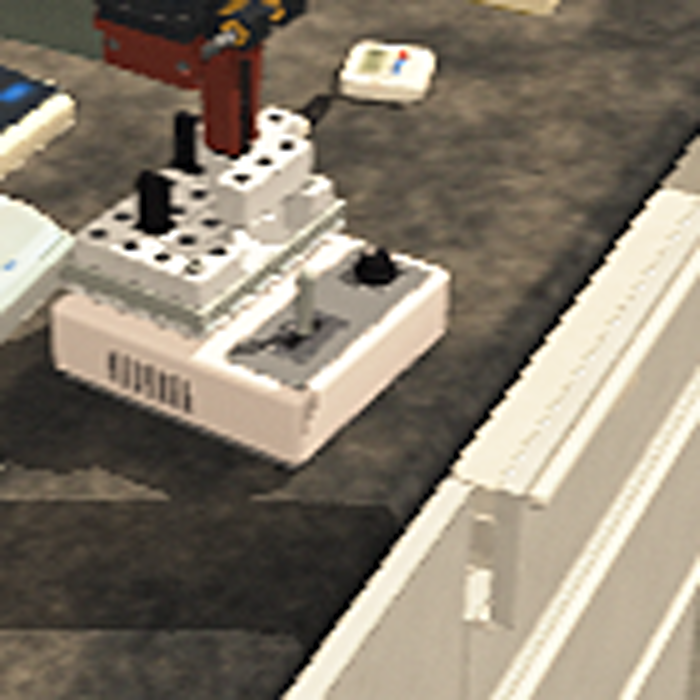

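```bash
python3 -c "
from h import *
import pickle
m=pickle.load(open('pics/w15.pkl','rb'))
P=lambda l:(np.array(l,float)+.5)/1.5625-.5
M=np.array([(-.036,-.06),(-.036,.06),(-.0535,-.0775),(-.0535,.0775),(-.036,.036),(-.012,.06),(-.012,.036)]);z=np.array([.11,.11,.09,.09,.106,.106,.106])
p=P([(291,279),(558,279),(264,236),(582,236),(503,277),(551,327),(499,326)])
f=lambda q:(proj(m,np.c_[M@rot(q[2]).T+q[:2],z+q[3]])-p).ravel()
r=least_squares(f,[.52,.145,-.115,0],loss='soft_l1');print(r.x[:2],np.degrees(r.x[2]),r.x[3],f(r.x).reshape(-1,2).round(1).tolist())
c=P([(334,297),(398,297),(462,297),(335,358),(273,358)]);L=np.array([(-.024,-.024),(-.024,0),(-.024,.024),(0,-.024),(0,-.048)])
g=lambda q:(proj(m,np.c_[L@rot(q[2]).T+q[:2],np.full(5,.1449+q[3])])-c).ravel()
h=least_squares(g,[.507,.135,-.118,0]);print(h.x,np.degrees(h.x[2]),g(h.x).round(1))
t=r.x;print('seat c by this view',t[:2]+rot(t[2])@SEAT['c'],'err block in shaker mm',rot(t[2]).T@(h.x[:2]-t[:2]-rot(t[2])@SEAT['c'])*1e3)
"
```

```text
[0.5207657  0.14563384] -6.713487692612562 -0.0034147394735513053 [[0.8, 0.1], [-0.4, -0.0], [-0.4, -0.3], [0.4, -0.5], [-0.4, 0.2], [-0.4, -0.1], [0.4, 0.6]]
[ 5.06338748e-01  1.35095039e-01 -1.17307067e-01 -4.10667238e-04] -6.721199844853073 [-0.5  0.1 -0.1  0.1  0.2  0.1  0.3 -0.2  0.1 -0.1]
seat c by this view [0.50744513 0.13511898] err block in shaker mm [-1.09599877 -0.15311689]
```

Call:
drive_tool(increments=[0,0,0,0,0.002,-0.0006,1,0,0,0,0,0.005,-0.0006,1,0,0,0,0,0.008,-0.0006,1,0,0,0,0,0.011,-0.0006,1,0,0,0,0,0.014,-0.0006,1,0,0,0,0,0.017,-0.0006,1,0,0,0,0,0.02,-0.0006,1,0,0,0,0,0.022,-0.0006,1,0,0,0,0,0.022,-0.0006,1,0,0,0,0,0.022,-0.0006,1])

```text
time: 32.2
tool_pos: [0.5081, 0.1354, 0.127]
tool_rot: [-90.1, 0.0, 83.3]
contact_force: [-0.3, 0.9, -3.4]
gripper_width: 0.117
```

```bash
python3 -c "
from h import *
inc([(.5074,.1351,.11,83.2)])"
```

```text
t 32.2 at [0.5081 0.1354 0.127 ] [-90.12   0.    83.25] w 0.117 F [-0.3  0.9 -3.4]
[ 0.002  0.001 -0.   ] [-0.0004  0.017   0.0007]
```

Well inside the interlock with no contact load; continue to the floor.

Call:
drive_tool(increments=[0,0,0,0,0.003,0,1,0.001,0,0,0,0.006,0,1,0.001,0,0,0,0.009,0,1,0.001,0,0,0,0.012,0,1,0.001,0,0,0,0.0145,0,1,0.001,0,0,0,0.0165,0,1,0.001,0,0,0,0.018,0,1,0.001,0,0,0,0.019,0,1,0.001,0,0,0,0.019,0,1,0.001,0,0,0,0.019,0,1])

```text
time: 33.45
tool_pos: [0.5082, 0.1354, 0.11]
tool_rot: [-90.1, 0.1, 83.2]
contact_force: [-7.6, -4.8, 21.7]
gripper_width: 0.111
```

```bash
python3 -c "
from h import *
inc([(.5074,.1351,.11,83.2)])"
```

```text
t 33.45 at [0.5082 0.1354 0.11  ] [-90.13   0.1   83.24] w 0.111 F [-7.6 -4.8 21.7]
[ 0.002  0.001 -0.002] [-0.0004  0.      0.0008]
```

Call:
drive_tool(increments=[0,0,0,0,0,0,0.5,0,0,0,0,0,0,0.3,0,0,0,0,0,0,0.3,0,0,0,0,-0.02,0,0.3,0,0,0,0,-0.06,0,0.3,0,0,0,0,-0.1,0,0,0,0,0,0,-0.13,0,-1,0,0,0,0,-0.13,-0.01,-1,0,0,0,0,-0.13,-0.01,-1,0,0,0,0,-0.13,-0.01,-1])

```text
time: 34.7
tool_pos: [0.5172, 0.134, 0.2369]
tool_rot: [-89.9, 0.0, 83.3]
contact_force: [-0.5, -0.1, 0.2]
gripper_width: 0.876
```

```bash
python3 -c "
from h import *
inc([]);snap('wrist','w16');snap('side','s16');crop('s16',200,340,145,285,5,'s16c');crop('w16',150,390,50,235,3.3,'w16c');snap('top','t16')"
```

```text
t 34.7 at [0.5172 0.134  0.2369] [-8.994e+01  3.000e-02  8.326e+01] w 0.876 F [-0.5 -0.1  0.2]
```

View pics/w16c.png

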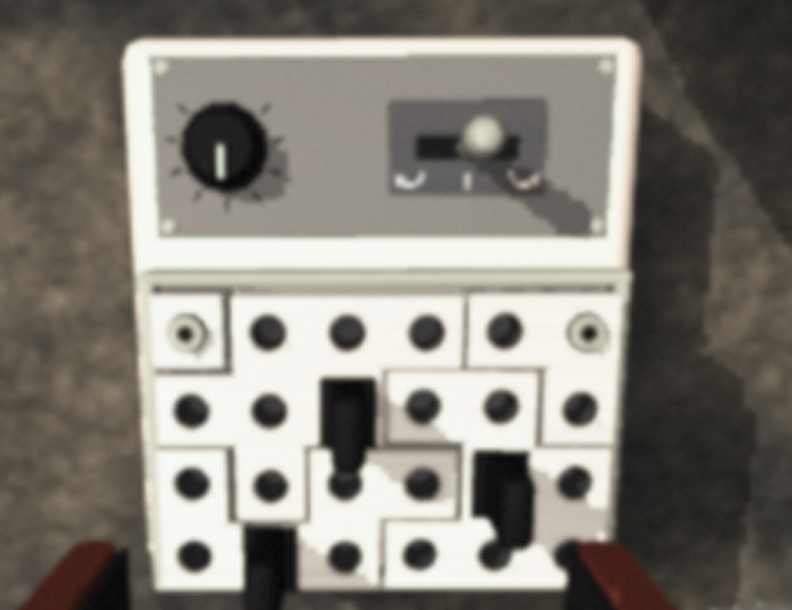

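View pics/s16c.png

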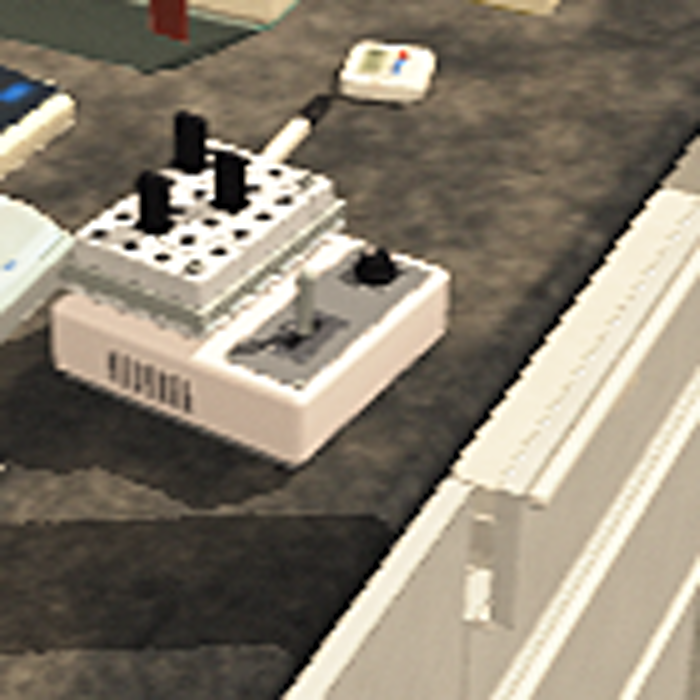

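View pics/t16.png

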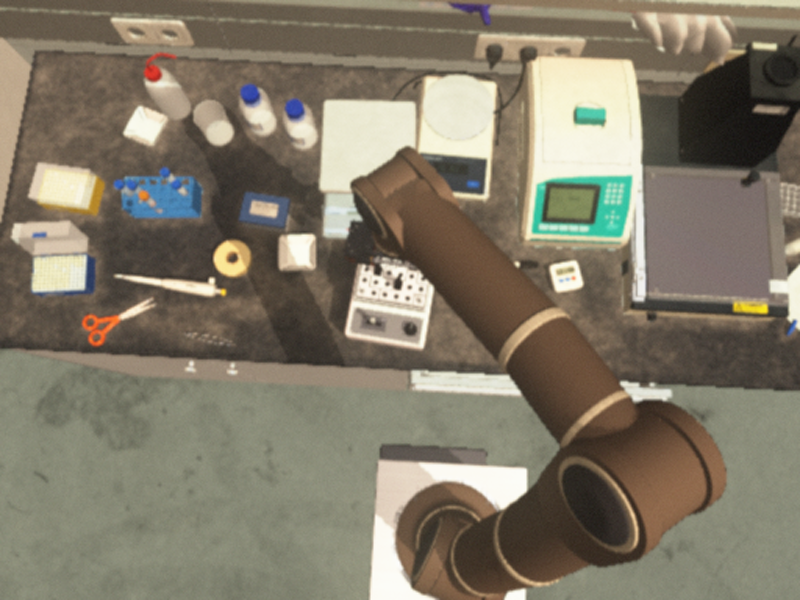

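```bash
python3 -c "
from plant import robot
print(robot.close_job())"
```

```text
the job is handed in; nothing more can be done
None
```

The lever is at off and all three blocks are home in the tray. I handed the job in at about 35 s.

- **Lever:** I closed the gripper on it at its upright point and it snapped to off before any block came near the shaker. It still stood upright in the last wrist and side pictures.
- **Blocks:** I placed a, then b, then c, each lowered straight down. Each met the floor where expected: the TCP stopped at 0.110 m, with 12 to 22 N of push before release. The last pictures show all three interlocked with each other and the stops, with all tops level.
- **Bystanders:** The timer, marker, weigh boat, tape roll and tweezers appear unmoved in the top and side pictures.

**Disagreement:** the wrist camera fits put the stop tops 3 to 5 mm lower than the given sizes, and its tray position varied by about 1 mm between views. The blocks went in without contact until they reached the floor.

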